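# Make the tape feed ready and test its stop lever

## Robot

A 7-joint arm with a two-finger parallel gripper is mounted at the origin on the work surface; the furniture and walls round the work are solid. World frame = base frame: x ahead of the robot, y to its left, z up, the work surface at z = 0. Lengths are in m, angles in rad, forces in N, time in s.
With the tool pointing down it reaches from about 0.4 to 0.85 m from the base axis. Payload 10.4 kg.
Tool frame: the origin (TCP) lies on the centre line of the jaws, within the pads' length; the fingertips stand 11 mm ahead of it and the grasp point (between the pads) lies 8 mm behind it (manip.finger_overhang is the distance from the TCP to the fingertips, in m); z points along the fingers, y is the line along which they close (so a half turn about z gives the same grasp; the last joint's range is limited). The gripper opens to 85 mm and grips with 20 to 120 N. Pads are 22 mm wide; open, the fingers measure 114 mm over their backs; the gripper's body (76 mm by 85 mm) begins 54 mm behind the grasp point. The pads swing forward as they close: fully open they stand 13 mm farther back than shut.
Start: joints at [1.161, 0.332, -0.065, 1.46, 0.022, 1.35, -0.088], TCP at [0.236, -0.579, 0.212] pointing down, gripper open.
Joint ranges: [-2.6, 2.6], [-0.5, 2.12], [-1.47, 1.34], [0.16, 2.42], [-1.27, 4.41], [0.06, 2.06], [-2.6, 2.6]. Speed limits (rad/s): [2.22, 2.22, 2.79, 2.79, 3.14, 3.14, 3.14].

## Interface

Orientations are given as a unit quaternion [x, y, z, w].
In Python, from workcell import manip, imaging, workorder gives the robot as it stands.
- The arm moves only by the tool jog_arm, never from a script. Its argument "deltas" is a list of rows, each an object with "gripper": the opening, from 0 (shut) to 1 (fully open); "offset": the shift along the tool's x, y, z in m, a list of three; "rotation": the turn, a rotation vector about the tool's x, y, z in degrees, a list of three. In form: [{"gripper": gripper, "offset": [tx, ty, tz], "rotation": [ax, ay, az]}, ...]. A call has 1 to 20 rows; each row shifts and turns the commanded pose from where the row before left it, along the tool's axes as they then stand; what a row does not reach is not made up. A row lasts 1/10 s, in which the tool goes at most 50 mm and 8.59 degrees, less where a joint would pass 70% of its speed; a pose out of reach is approached as far as the arm can. A call with a gripper value outside its range is refused whole. The fingers move at their own pace and stop on an object; "newtons" is the grip in N (left out, the last holds). Time passes only in rows, so rows that do not move let the fingers close. It gives the time, the measured TCP pose, the force, the opening and the grip force at its end, in the units of the state.
- manip.get_obs(): the state, without advancing time (a new reading comes with each control period).
- imaging.camera(name): name is "scene" or "top" or "wrist"; returns the picture (420x560x3 uint8, blue, green, red); there is no depth.
- imaging.camera_model(name): a dict with "camera_matrix" (3x3 intrinsics, pixels), "k1" (the pictures are not rectified: a ray, as slopes to the right and down, at radius r is drawn at 1 + k1 r^2 times it, then the intrinsics apply), "world_to_cam" (4x4, takes a point from world to camera coordinates); the wrist camera has in their place "hand_eye" (4x4, takes a point from camera to tool coordinates, whose origin is the TCP and whose axes are the flange's). Camera axes: x right, y up, looking along -z (the intrinsics and any distortion apply to the point x, -y, -z); pixel columns grow to the right and rows downward; lengths in m; the calibration is good to about 2 mm. A picture is of the moment at which its call begins: read the wrist's pose just before it. camera_model takes no time and is no camera call.
- workorder.hand_in(): hands the job in; it is judged then, once.
The state is a dict: "clock": time; "joint_pos": joint angles; "joint_velocities": joint speeds; "tau": joint torques, N m; "position": TCP position; "ee_rot": TCP orientation; "ft_force": force on the tool from outside, world axes, zero at the start; "torque": the same for the moment, N m; "grip_width": opening from 0.0 (shut) to 1.0 (fully open); "grasp_force": force on a finger pad.
Only numpy, scipy, OpenCV 4.12 (cv2) and the standard library are available. Lean on these libraries where they do the work, as an engineer would, in place of code of your own. Each camera call takes 0.05 s, during which the arm holds its last target. There are 200 camera calls.

## Task

Make the spine-taping machine's tape feed ready: lay every roll of tape flat in a cup of the feed tray, one to a cup, and fasten both of the tray's clamp screws - turn each one backward (anticlockwise) until you feel its thread start drop in, and only then forward until it is fully home, never forcing it forward before the drop. When all that is done, test the tape-break stop: press the test button so that the stop lever drops, then lift the lever back up until it stays. Leave the stapler, spanner and ink pad where they are.

Things in the scene. Friction and masses are not known exactly. Their poses are not given: they have to be found in the camera images.
- tray: tape feed tray, fixed for the run: grey bed 335 x 84 x 8 mm (long side = its x axis, pointing away from the robot), origin under its middle at table height. Three square wooden cups in a row along x and a round aluminium tower (44 mm across, 45 mm tall) with a clamp screw at each end (x = -138 near, +138 mm far, y = 0).
- cup_0 (a point): middle of the floor of cup 0 (nearest the robot), at x = -72 mm in the tray's frame, 11 mm above the table. Inside 66 x 66 mm, walls 3 mm thick reaching 18 mm above the table, so a roll lying in it stands 12 mm proud; any roll fits any cup.
- cup_1 (a point): middle of the floor of cup 1 (the middle one), at x = 0 mm in the tray's frame, 11 mm above the table. Inside 66 x 66 mm, walls 3 mm thick reaching 18 mm above the table, so a roll lying in it stands 12 mm proud; any roll fits any cup.
- cup_2 (a point): middle of the floor of cup 2 (farthest), at x = 72 mm in the tray's frame, 11 mm above the table. Inside 66 x 66 mm, walls 3 mm thick reaching 18 mm above the table, so a roll lying in it stands 12 mm proud; any roll fits any cup.
- roll_0_mid (a point): roll of black binding tape lying flat: a disc (solid to the touch) 57 mm across and 19 mm tall, 0.05 kg; this point is its centre, 9.5 mm above its underside, z along its axis. Lies on the table at the start; may be absent. The fixed roller stand behind the rolls, tall enough to meet a gripper, begins at world x = 0.495 m where y is under 0.02 m. In a cup its centre is 21 mm above the table.
- roll_1_mid (a point): roll of black binding tape lying flat: a disc (solid to the touch) 57 mm across and 19 mm tall, 0.05 kg; this point is its centre, 9.5 mm above its underside, z along its axis. Lies on the table at the start; may be absent. The fixed roller stand behind the rolls, tall enough to meet a gripper, begins at world x = 0.495 m where y is under 0.02 m. In a cup its centre is 21 mm above the table.
- roll_2_mid (a point): roll of black binding tape lying flat: a disc (solid to the touch) 57 mm across and 19 mm tall, 0.05 kg; this point is its centre, 9.5 mm above its underside, z along its axis. Lies on the table at the start; may be absent. The fixed roller stand behind the rolls, tall enough to meet a gripper, begins at world x = 0.495 m where y is under 0.02 m. In a cup its centre is 21 mm above the table.
- near_bar (a point): middle of the grip bar of the near clamp screw: dark steel bar 52 long (point x) x 10 (point y) x 26 mm tall, centred on the vertical screw axis; pinch or straddle its 10 mm. In the tray frame z is 75-78 mm at the start (lying on the thread crest); it drops 10 mm at the thread start; home z = 65. It falls by its own weight (2.5 N): clamped tight it drops only when let go.
- far_bar (a point): middle of the grip bar of the far clamp screw: dark steel bar 52 long (point x) x 10 (point y) x 26 mm tall, centred on the vertical screw axis; pinch or straddle its 10 mm. In the tray frame z is 75-78 mm at the start (lying on the thread crest); it drops 10 mm at the thread start; home z = 65. It falls by its own weight (2.5 N): clamped tight it drops only when let go.
- near_screw (a joint): turn of the near screw, rad, + = anticlockwise from above = backward. Starts at 0.2-2.0 on the crest, rising 1.6 mm/rad backward; drops in between 2.9 and 3.7 (hard stop); then forward (clockwise) draws it down 1.6 mm/rad to a hard stop at 0 = home. Forward without the drop it jams cross-threaded below -0.8. Light friction (0.05 N m), stays where left.
- far_screw (a joint): turn of the far screw, rad, + = anticlockwise from above = backward. Starts at 0.2-2.0 on the crest, rising 1.6 mm/rad backward; drops in between 2.9 and 3.7 (hard stop); then forward (clockwise) draws it down 1.6 mm/rad to a hard stop at 0 = home. Forward without the drop it jams cross-threaded below -0.8. Light friction (0.05 N m), stays where left.
- stop_box: tape-break stop box, fixed for the run: grey box 90 x 110 x 54 mm, origin under its middle at table height, x axis pointing away from the robot. On top the round black test button (at y = +30 mm) and the stop lever (at y = -30 mm).
- button_top (a point): middle of the top of the test button, a round black cap 24 mm across in a flat steel ring, 68 mm above the table; pressed straight down it travels 6 mm against about 4 N and springs back. About half-way down it tips the upright lever over.
- test_button (a joint): travel of the test button, m: 0 released, 0.006 fully down.
- lever_knob (a point): centre of the black cross knob on top of the stop lever: cylinder 18 mm across, 22 mm long along the box's y; pinch its two ends. It swings 70 mm from a pivot along the box's y at x = 0, y = -30, z = 45 mm of the stop box. Raised, it is 114 mm above the table; dropped, 77 mm, and 62 mm to the -x side of the pivot.
- stop_lever (a joint): angle of the stop lever from upright, rad, positive as it falls to the -x side of the box (toward the robot). Raised it rests at -0.15 against a stop, by its own weight; past 0 it falls to its lower stop at 1.1. Weighs 0.07 kg, so that it lifts easily.
- stapler: blue desk stapler 32 x 152 x 40 mm lying on the table, a bystander; origin in the middle of its underside.
- spanner: flat steel spanner 32 x 169 x 8 mm lying on the table, a bystander; origin in the middle of its underside.
- ink_pad: flat red ink pad box 61 x 91 x 16 mm, a bystander; origin in the middle of its underside.

How it is judged:
By the outcome, as a careful person would: the job done as asked, in the order asked, and still so for the second after the job is handed in, with the robot touching nothing.
Of roll_0, roll_1, roll_2 only 1 to 3 are there at a start; the rules pass over those that are not, and their reading is None.
At some moment in a run one of roll_0, roll_1, roll_2 may be knocked a few centimetres aside while the robot is not near it.
It also fails if it takes over 210 s, if anything falls off the work surface, if the arm or the gripper's body presses on something with over 40 N, if the wrist force passes 120 N, or if a joint passes its speed limit or range.

## Working session

There is one attempt and no reset: what is moved stays moved. The work goes in short steps, Python scripts to look and compute and a tool call to move; the robot and the scene stay as the last step left them, time stands still between calls to the robot, and variables do not carry over. Pictures are saved under pics/ and viewed, at most 14 in all, crops included, and the job is handed in when it is done.

Besides the shell and the picture viewer there is one more tool, called after "Emit:" as name([rows], argument=value, ...), one row to a line, values as JSON. jog_arm: Moves the arm, as the interface text tells. Its arguments: {"type":"object","properties":{"deltas":{"type":"array","items":{"type":"object","properties":{"gripper":{"type":"number"},"offset":{"type":"array","items":{"type":"number"}},"rotation":{"type":"array","items":{"type":"number"}}}}},"newtons":{"type":"number"}},"required":["deltas"]}

```bash
mkdir -p pics; ls; python3 - <<'E'
from workcell import manip, imaging
import cv2
o=manip.get_obs();print({k:o[k] for k in('clock','position','ee_rot','grip_width','ft_force')})
for n in('scene','top'):
    cv2.imwrite(f'pics/{n}0.png',imaging.camera(n))
for n in('scene','top','wrist'):print(n,imaging.camera_model(n))
E
```

```text
pics
{'clock': 0.0, 'position': array([ 0.23561011, -0.57843881,  0.21114725]), 'ee_rot': array([ 9.81353571e-01,  1.92209965e-01, -1.73117052e-04, -6.84616164e-04]), 'grip_width': 1.0012917079601524, 'ft_force': array([-0.52282543,  0.31960995, -0.03405116])}
scene {'camera_matrix': array([[446.36806512,   0.        , 279.12901166],
       [  0.        , 446.36806512, 208.44922798],
       [  0.        ,   0.        ,   1.        ]]), 'k1': -0.14355702088917696, 'world_to_cam': array([[-0.76455376, -0.64422794, -0.02068582,  0.33772717],
       [ 0.39115588, -0.48924381,  0.77951111, -0.29077375],
       [-0.51230325,  0.58788677,  0.62604674, -1.00471827],
       [ 0.        ,  0.        ,  0.        ,  1.        ]])}
top {'camera_matrix': array([[396.59756939,   0.        , 281.22380384],
       [  0.        , 396.59756939, 211.43091715],
       [  0.        ,   0.        ,   1.        ]]), 'k1': 0.0228860892419981, 'world_to_cam': array([[-0.01791233, -0.99983185, -0.00392586, -0.04325105],
       [ 0.98982807, -0.0182871 ,  0.14108857, -0.50904247],
       [-0.14113664, -0.0013587 ,  0.98998919, -0.97441957],
       [ 0.        ,  0.        ,  0.        ,  1.        ]])}
wrist {'camera_matrix': array([[314.28117459,   0.        , 278.89824348],
       [  0.        , 314.28117459, 205.13264828],
       [  0.        ,   0.        ,   1.        ]]), 'k1': 0.003284275213697245, 'hand_eye': array([[ 5.01862882e-05,  9.44730717e-01,  3.27847328e-01,
         8.44430314e-02],
       [ 9.99999585e-01, -3.45572511e-04,  8.42729755e-04,
         1.62185344e-04],
       [ 9.09447710e-04,  3.27847149e-01, -9.44730342e-01,
        -1.62462098e-01],
       [ 0.00000000e+00,  0.00000000e+00,  0.00000000e+00,
         1.00000000e+00]])}
```

View pics/top0.png

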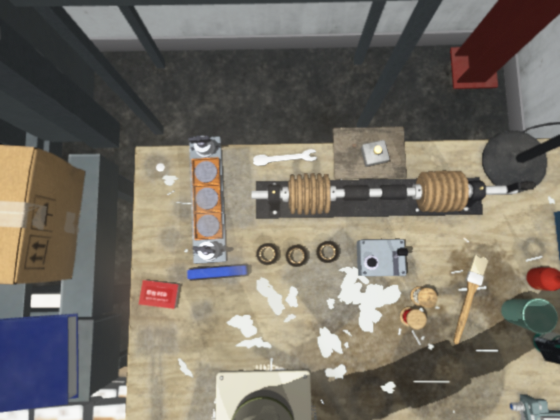

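View pics/scene0.png

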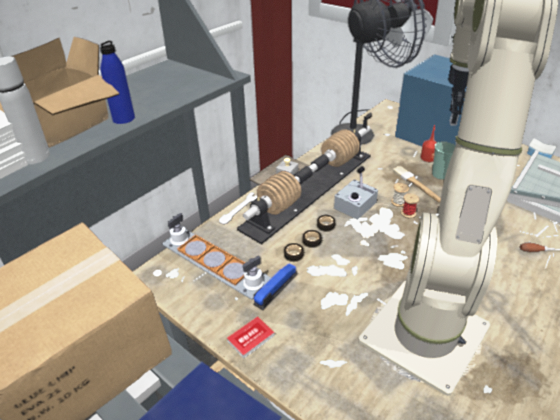

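The top view shows three rolls at about (268,253), (297,256) and (328,252). The tray runs from (208,250) to (204,147), and the stop box is at (384,257). Next I'll enlarge these areas and write helpers.

```bash
cat > h.py <<'E'
from workcell import manip, imaging
import cv2, numpy as np
from scipy.spatial.transform import Rotation as R
def model(n,obs=None):
    m=imaging.camera_model(n)
    if n=='wrist':
        T=np.eye(4);T[:3,:3]=R.from_quat(obs['ee_rot']).as_matrix();T[:3,3]=obs['position']
        c2w=T@m['hand_eye']
    else: c2w=np.linalg.inv(m['world_to_cam'])
    return m['camera_matrix'],m['k1'],c2w
def p2w(n,px,z,obs=None):
    K,k,c=model(n,obs)
    u=cv2.undistortPoints(np.array([[px]],float),K,np.array([k,0,0,0.]))[0,0]
    d=c[:3,:3]@np.array([u[0],-u[1],-1]);o=c[:3,3]
    return o+d*(z-o[2])/d[2]
def w2p(n,P,obs=None):
    K,k,c=model(n,obs)
    q=np.linalg.inv(c)@np.r_[P,1];s=np.array([q[0],-q[1]])/-q[2]
    s=s*(1+k*s@s);return K[:2,:2]@s+K[:2,2]
def obs():
    o=manip.get_obs();r=R.from_quat(o['ee_rot']).as_matrix()
    print('t',round(o['clock'],2),'p',o['position'].round(4),'yaw x',round(np.degrees(np.arctan2(r[1,0],r[0,0])),2),'z',r[:,2].round(3),'w',round(o['grip_width'],3),'F',o['ft_force'].round(1),'q',np.round(o['joint_pos'],2));return o
def toolof(o,world):  # world target -> tool offset
    return R.from_quat(o['ee_rot']).inv().apply(np.array(world)-o['position'])
E
python3 - <<'E'
from h import *
im=cv2.imread('pics/top0.png')
a=cv2.resize(im[130:280,180:260],None,fx=5,fy=4*1.25,interpolation=3)[:, :]
b=cv2.resize(im[225:285,240:420],None,fx=4.4,fy=4.4,interpolation=3)
a=cv2.resize(im[130:280,160:260],None,fx=4,fy=4,interpolation=3)
cv2.imwrite('pics/a.png',a);cv2.imwrite('pics/b.png',b)
for p in((268,253),(297,256),(328,252)):print(p2w('top',p,.019).round(3))
o=obs();print(p2w('top',(384,257),.054))
E
```

```text
[ 0.404 -0.017  0.019]
[ 0.395 -0.091  0.019]
[ 0.404 -0.17   0.019]
t 0.1 p [ 0.2356 -0.5785  0.2112] yaw x 22.16 z [-0.001  0.001 -1.   ] w 0.997 F [-0.5  0.4 -0.2] q [ 1.16  0.33 -0.06  1.46  0.02  1.35 -0.09]
[ 0.38797599 -0.30274682  0.054     ]
```

View pics/a.png

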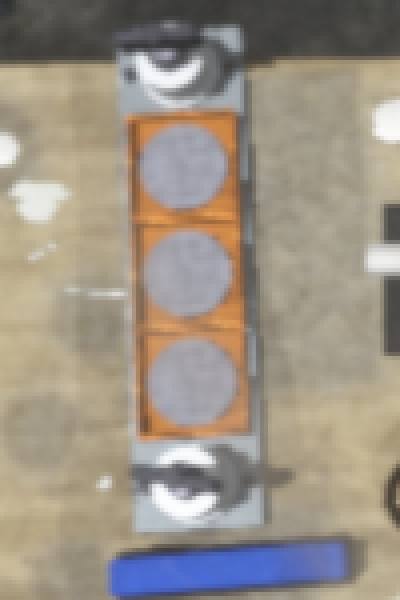

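View pics/b.png

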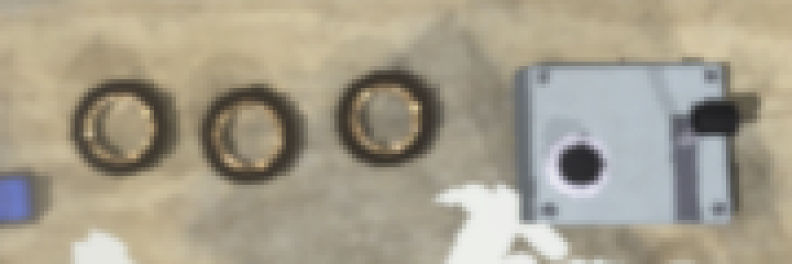

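The crops put the rolls at top pixels (267.3,253.9), (296.8,255.5) and (328,251.6). The cup floors are at (207.75,225.5), (207,198.5) and (205.75,171.75). The lever is up at (402,252), the button is at (372,262), and both bars lie roughly across the tray.

```bash
python3 - <<'E'
from h import *
for p in((267.3,253.9),(296.8,255.5),(328,251.6)):print('roll',p2w('top',p,.012).round(4))
for p in((207.75,225.5),(207,198.5),(205.75,171.75)):print('cup',p2w('top',p,.011).round(4))
print('nearbar',p2w('top',(206.5,249.3),.088).round(4),'btn',p2w('top',(372,262),.068).round(4),'knob',p2w('top',(402.5,252),.12).round(4))
o=obs()
print(toolof(o,[.40,-.17,.212]))
print(R.from_quat(o['ee_rot']).as_matrix().round(3))
E
```

```text
roll [ 0.4021 -0.0147  0.012 ]
roll [ 0.3966 -0.0904  0.012 ]
roll [ 0.4051 -0.1708  0.012 ]
cup [0.4783 0.1391 0.011 ]
cup [0.5496 0.1416 0.011 ]
cup [0.6216 0.1455 0.011 ]
nearbar [0.4129 0.127  0.088 ] btn [ 0.3762 -0.2696  0.068 ] knob [ 0.3971 -0.3289  0.12  ]
t 0.1 p [ 0.2356 -0.5785  0.2112] yaw x 22.16 z [-0.001  0.001 -1.   ] w 0.997 F [-0.5  0.4 -0.2] q [ 1.16  0.33 -0.06  1.46  0.02  1.35 -0.09]
[ 0.30631365 -0.31630876 -0.00040046]
[[ 0.926  0.377 -0.001]
 [ 0.377 -0.926  0.001]
 [-0.    -0.001 -1.   ]]
```

Emit:
jog_arm([
  {"gripper": 1, "offset": [0.031, -0.0316, 0]},
  {"offset": [0.031, -0.0316, 0]},
  {"offset": [0.031, -0.0316, 0]},
  {"offset": [0.031, -0.0316, 0]},
  {"offset": [0.031, -0.0316, 0]},
  {"offset": [0.031, -0.0316, 0]},
  {"offset": [0.031, -0.0316, 0]},
  {"offset": [0.031, -0.0316, 0]},
  {"offset": [0.031, -0.0316, 0]},
  {"offset": [0.031, -0.0316, 0]},
  {"rotation": [0, 0, -8.5]},
  {"rotation": [0, 0, -8.5]},
  {"rotation": [0, 0, -8.5]},
  {"rotation": [0, 0, -8.5]},
  {"rotation": [0, 0, -8.5]},
  {"rotation": [0, 0, -8.5]},
  {"rotation": [0, 0, -8.5]},
  {"rotation": [0, 0, -8.4]},
  {},
  {},
], newtons=30)

```text
schema error: expected keys gripper, offset, rotation
```

Emit:
jog_arm([
  {"gripper": 1, "offset": [0.031, -0.0316, 0], "rotation": [0, 0, 0]},
  {"gripper": 1, "offset": [0.031, -0.0316, 0], "rotation": [0, 0, 0]},
  {"gripper": 1, "offset": [0.031, -0.0316, 0], "rotation": [0, 0, 0]},
  {"gripper": 1, "offset": [0.031, -0.0316, 0], "rotation": [0, 0, 0]},
  {"gripper": 1, "offset": [0.031, -0.0316, 0], "rotation": [0, 0, 0]},
  {"gripper": 1, "offset": [0.031, -0.0316, 0], "rotation": [0, 0, 0]},
  {"gripper": 1, "offset": [0.031, -0.0316, 0], "rotation": [0, 0, 0]},
  {"gripper": 1, "offset": [0.031, -0.0316, 0], "rotation": [0, 0, 0]},
  {"gripper": 1, "offset": [0.031, -0.0316, 0], "rotation": [0, 0, 0]},
  {"gripper": 1, "offset": [0.031, -0.0316, 0], "rotation": [0, 0, 0]},
  {"gripper": 1, "offset": [0, 0, 0], "rotation": [0, 0, -8.5]},
  {"gripper": 1, "offset": [0, 0, 0], "rotation": [0, 0, -8.5]},
  {"gripper": 1, "offset": [0, 0, 0], "rotation": [0, 0, -8.5]},
  {"gripper": 1, "offset": [0, 0, 0], "rotation": [0, 0, -8.5]},
  {"gripper": 1, "offset": [0, 0, 0], "rotation": [0, 0, -8.5]},
  {"gripper": 1, "offset": [0, 0, 0], "rotation": [0, 0, -8.5]},
  {"gripper": 1, "offset": [0, 0, 0], "rotation": [0, 0, -8.5]},
  {"gripper": 1, "offset": [0, 0, 0], "rotation": [0, 0, -8.4]},
  {"gripper": 1, "offset": [0, 0, 0], "rotation": [0, 0, 0]},
  {"gripper": 1, "offset": [0, 0, 0], "rotation": [0, 0, 0]},
], newtons=30)

```text
clock: 2.1
position: [0.4036, -0.1692, 0.2118]
ee_rot: [0.708, 0.706, -0.0, -0.0]
ft_force: [-0.4, -0.6, 0.2]
grip_width: 0.998
grasp_force: 0.0
```

```bash
python3 - <<'E'
from h import *
o=obs();im=imaging.camera('wrist');cv2.imwrite('pics/w1.png',im)
for p in([.4051,-.1708,.019],[.3966,-.0904,.019],[.4021,-.0147,.019]):print(w2p('wrist',p,o).round(0))
print(toolof(o,[.4051,-.1708,.1]))
E
```

```text
t 2.1 p [ 0.4036 -0.1692  0.2118] yaw x 89.81 z [-0.  0. -1.] w 0.998 F [-0.4 -0.6  0.2] q [ 0.72 -0.07 -0.4   1.9  -0.03  1.3   0.32]
[281. 175.]
[272. 102.]
[277.  22.]
[-0.00163949  0.00155681  0.11176563]
```

View pics/w1.png

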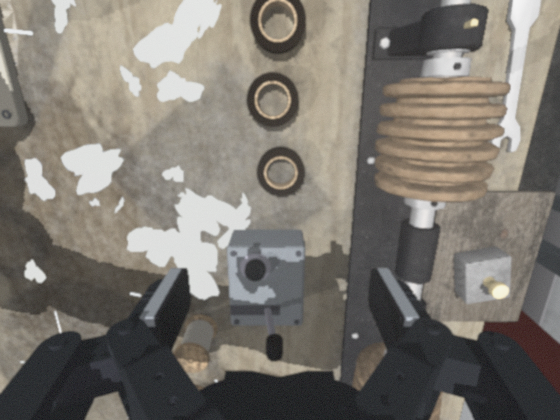

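The wrist view shows rolls at (281,172), (273,101) and (277,22), matching the predicted (281,175), (272,102) and (277,22) to within 2 mm. I'll descend on roll 2.

Emit:
jog_arm([
  {"gripper": 1, "offset": [0, 0.001, 0.038], "rotation": [0, 0, 0]},
  {"gripper": 1, "offset": [0, 0, 0.038], "rotation": [0, 0, 0]},
  {"gripper": 1, "offset": [0, 0, 0.038], "rotation": [0, 0, 0]},
  {"gripper": 1, "offset": [0, 0, 0.038], "rotation": [0, 0, 0]},
  {"gripper": 1, "offset": [0, 0, 0.02], "rotation": [0, 0, 0]},
  {"gripper": 1, "offset": [0, 0, 0.019], "rotation": [0, 0, 0]},
  {"gripper": 1, "offset": [0, 0, 0], "rotation": [0, 0, 0]},
  {"gripper": 0.5, "offset": [0, 0, 0], "rotation": [0, 0, 0]},
  {"gripper": 0.5, "offset": [0, 0, 0], "rotation": [0, 0, 0]},
  {"gripper": 0.5, "offset": [0, 0, 0], "rotation": [0, 0, 0]},
  {"gripper": 0.5, "offset": [0, 0, 0], "rotation": [0, 0, 0]},
  {"gripper": 0.5, "offset": [0, 0, 0], "rotation": [0, 0, 0]},
  {"gripper": 0.5, "offset": [0, 0, 0], "rotation": [0, 0, 0]},
  {"gripper": 0.5, "offset": [0, 0, 0], "rotation": [0, 0, 0]},
], newtons=30)

```text
clock: 3.55
position: [0.4047, -0.1693, 0.021]
ee_rot: [0.707, 0.707, -0.0, 0.0]
ft_force: [-0.4, 0.2, -0.2]
grip_width: 0.499
grasp_force: 0.0
```

```bash
python3 - <<'E'
from h import *
o=obs();print(manip.finger_overhang, o['grasp_force']);print(toolof(o,[.6216,.1455,.25]))
E
```

```text
t 3.55 p [ 0.4047 -0.1693  0.021 ] yaw x 90.06 z [ 0. -0. -1.] w 0.499 F [-0.4  0.2 -0.2] q [ 0.69  0.17 -0.42  2.12  0.09  0.87  0.22]
0.011 0.0
[ 0.31450552  0.21727125 -0.229043  ]
```

```bash
python3 - <<'E'
from h import *
o=obs();im=imaging.camera('wrist');t=imaging.camera('top');cv2.imwrite('pics/w2.png',np.hstack([im[:,:],cv2.resize(t[200:300,230:290],(240,420))]))
E
```

```text
t 3.55 p [ 0.4047 -0.1693  0.021 ] yaw x 90.06 z [ 0. -0. -1.] w 0.499 F [-0.4  0.2 -0.2] q [ 0.69  0.17 -0.42  2.12  0.09  0.87  0.22]
```

View pics/w2.png

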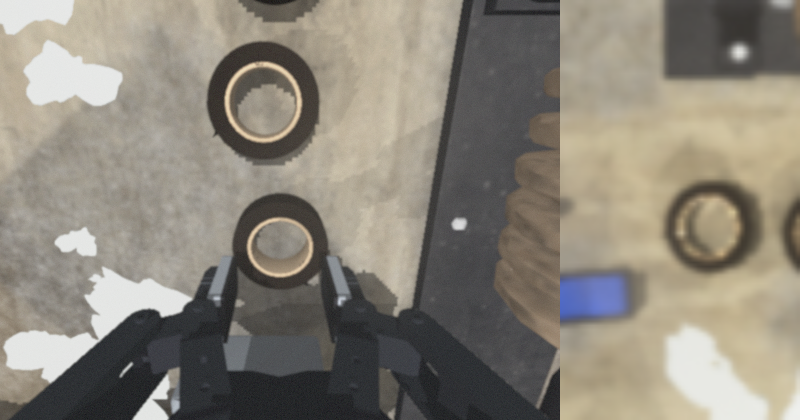

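The roll shows at (280,242) in the wrist view, ahead of the pads rather than between them. I'll measure it.

```bash
python3 - <<'E'
from h import *
o=obs()
for z in(.019,):print('roll top centre',p2w('wrist',(280,246),z,o).round(4),'outer',p2w('wrist',(280,241),z-.005,o).round(4), 'roll1',p2w('wrist',(263,101),.019,o).round(4))
print('tcp px',w2p('wrist',o['position'],o), 'tips', w2p('wrist',o['position']+[.021,0,-.011],o))
t=imaging.camera('top');cv2.imwrite('pics/t2.png',cv2.resize(t[225:285,240:420],None,fx=4.4,fy=4.4,interpolation=3))
E
```

```text
t 3.65 p [ 0.4047 -0.1693  0.0209] yaw x 90.06 z [ 0. -0. -1.] w 0.498 F [-0.   0.7  0.2] q [ 0.69  0.17 -0.42  2.12  0.09  0.87  0.22]
roll top centre [ 0.4052 -0.1668  0.019 ] outer [ 0.4053 -0.166   0.014 ] roll1 [ 0.3966 -0.0871  0.019 ]
tcp px [279.05279379 251.30558286] tips [313.53734313 242.95078834]
```

View pics/t2.png

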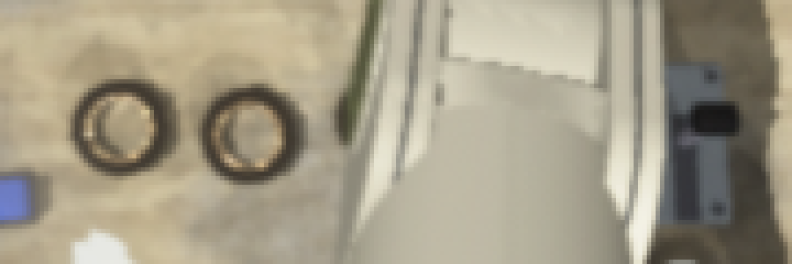

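The roll is centred under the tool and not yet gripped: an opening of 0.5 is wider than the roll. I'll close further.

Emit:
jog_arm([
  {"gripper": 0, "offset": [0, 0, 0], "rotation": [0, 0, 0]},
  {"gripper": 0, "offset": [0, 0, 0], "rotation": [0, 0, 0]},
  {"gripper": 0, "offset": [0, 0, 0], "rotation": [0, 0, 0]},
  {"gripper": 0, "offset": [0, 0, 0], "rotation": [0, 0, 0]},
  {"gripper": 0, "offset": [0, 0, 0], "rotation": [0, 0, 0]},
  {"gripper": 0, "offset": [0, 0, 0], "rotation": [0, 0, 0]},
], newtons=30)

```text
clock: 4.3
position: [0.4047, -0.1692, 0.0209]
ee_rot: [0.707, 0.707, -0.0, 0.0]
ft_force: [-0.3, -1.1, 0.8]
grip_width: 0.0
grasp_force: 0.0
```

```bash
python3 - <<'E'
from h import *
o=obs();print(o['grasp_force']);cv2.imwrite('pics/w3.png',imaging.camera('wrist'))
print(toolof(o,[.6216,.1455,.25]))
E
```

```text
t 4.3 p [ 0.4047 -0.1692  0.0209] yaw x 90.06 z [ 0. -0. -1.] w 0.0 F [-0.3 -1.1  0.8] q [ 0.69  0.17 -0.42  2.12  0.09  0.87  0.22]
0.0
[ 0.31449956  0.21724479 -0.22910261]
```

View pics/w3.png

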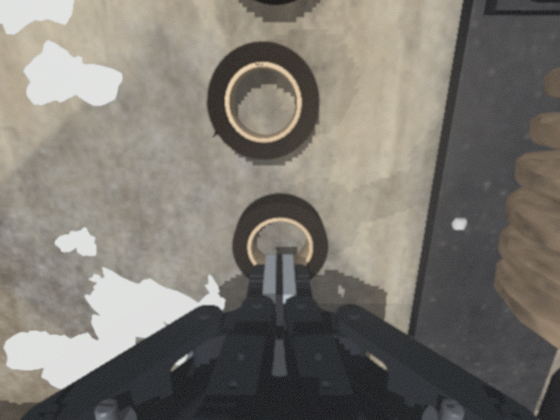

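The shut fingertips show at (279,252), above the roll top, so in practice the tips reach less far than assumed. I'll open, lower 8 mm and close again.

Emit:
jog_arm([
  {"gripper": 1, "offset": [0, 0, -0.015], "rotation": [0, 0, 0]},
  {"gripper": 1, "offset": [0.002, 0, 0], "rotation": [0, 0, 0]},
  {"gripper": 1, "offset": [0, 0, 0], "rotation": [0, 0, 0]},
  {"gripper": 1, "offset": [0, 0, 0], "rotation": [0, 0, 0]},
  {"gripper": 1, "offset": [0, 0, 0], "rotation": [0, 0, 0]},
  {"gripper": 1, "offset": [0, 0, 0], "rotation": [0, 0, 0]},
  {"gripper": 1, "offset": [0, 0, 0], "rotation": [0, 0, 0]},
  {"gripper": 1, "offset": [0, 0, 0.01], "rotation": [0, 0, 0]},
  {"gripper": 1, "offset": [0, 0, 0.013], "rotation": [0, 0, 0]},
  {"gripper": 1, "offset": [0, 0, 0], "rotation": [0, 0, 0]},
  {"gripper": 0.4, "offset": [0, 0, 0], "rotation": [0, 0, 0]},
  {"gripper": 0.4, "offset": [0, 0, 0], "rotation": [0, 0, 0]},
  {"gripper": 0.4, "offset": [0, 0, 0], "rotation": [0, 0, 0]},
  {"gripper": 0.4, "offset": [0, 0, 0], "rotation": [0, 0, 0]},
  {"gripper": 0.4, "offset": [0, 0, 0], "rotation": [0, 0, 0]},
  {"gripper": 0.4, "offset": [0, 0, 0], "rotation": [0, 0, 0]},
  {"gripper": 0.4, "offset": [0, 0, 0], "rotation": [0, 0, 0]},
], newtons=30)

```text
clock: 6.05
position: [0.4047, -0.1673, 0.013]
ee_rot: [0.707, 0.707, 0.0, 0.0]
ft_force: [-0.6, 0.3, -1.1]
grip_width: 0.401
grasp_force: 0.0
```

```bash
python3 - <<'E'
from h import *
o=obs();im=imaging.camera('wrist');cv2.imwrite('pics/w4.png',cv2.resize(im[150:350,150:410],None,fx=3,fy=3,interpolation=3)[:600,:780])
Rm=R.from_quat(o['ee_rot'])
for zt in(-.02,-.01,0,.011):
  print(zt,[w2p('wrist',o['position']+Rm.apply([x,y,zt]),o).round(0) for x,y in((.011,0),(-.011,0),(.011,.017))])
E
```

```text
t 6.05 p [ 0.4047 -0.1673  0.013 ] yaw x 90.06 z [ 0. -0. -1.] w 0.401 F [-0.6  0.3 -1.1] q [ 0.68  0.18 -0.42  2.12  0.1   0.85  0.21]
-0.02 [array([279., 250.]), array([279., 288.]), array([313., 250.])]
-0.01 [array([279., 242.]), array([279., 277.]), array([311., 242.])]
0 [array([279., 234.]), array([279., 268.]), array([309., 234.])]
0.011 [array([279., 226.]), array([279., 259.]), array([308., 226.])]
```

View pics/w4.png

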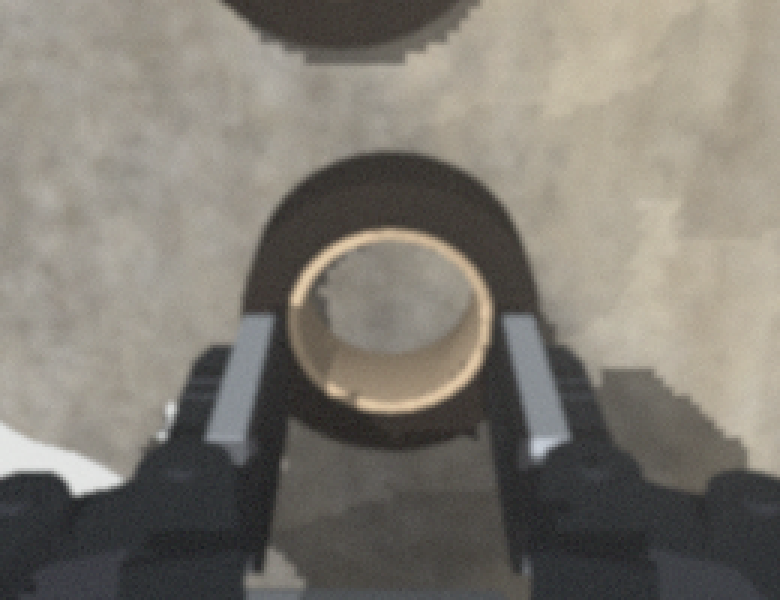

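The fingers at (240,315) and (515,315) in the crop still stand above the roll. By the image the tips are about 25 mm behind the nominal point. I'll probe downward gently.

Emit:
jog_arm([
  {"gripper": 0.4, "offset": [0, 0, 0.002], "rotation": [0, 0, 0]},
  {"gripper": 0.4, "offset": [0, 0, 0.001], "rotation": [0, 0, 0]},
  {"gripper": 0.4, "offset": [0, 0, 0.0], "rotation": [0, 0, 0]},
], newtons=30)

```text
clock: 6.4
position: [0.4046, -0.1672, 0.0097]
ee_rot: [0.707, 0.708, -0.0, -0.0]
ft_force: [0.1, -0.6, 0.3]
grip_width: 0.402
grasp_force: 0.0
```

Emit:
jog_arm([
  {"gripper": 0.4, "offset": [0, 0, 0.002], "rotation": [0, 0, 0]},
  {"gripper": 0.4, "offset": [0, 0, 0.002], "rotation": [0, 0, 0]},
  {"gripper": 0.4, "offset": [0, 0, 0.0], "rotation": [0, 0, 0]},
], newtons=30)

```text
clock: 6.7
position: [0.4045, -0.1672, 0.0056]
ee_rot: [0.707, 0.707, -0.0, -0.0]
ft_force: [0.8, -1.2, -0.5]
grip_width: 0.399
grasp_force: 0.0
```

```bash
python3 - <<'E'
from h import *
o=obs();im=imaging.camera('wrist');s=imaging.camera('scene')
for z in(.019,-.011,-.025):print(z,w2p('scene',o['position']+R.from_quat(o['ee_rot']).apply([0,0,z])))
c=w2p('scene',o['position']).astype(int);print(c)
a=cv2.resize(im[190:350,200:360],(600,600),interpolation=3)
b=cv2.resize(s[c[1]-60:c[1]+20,c[0]-14:c[0]+13],(200,600),interpolation=3)
cv2.imwrite('pics/w5.png',np.hstack([a,b]))
E
```

```text
t 6.7 p [ 0.4045 -0.1672  0.0056] yaw x 90.06 z [-0.  0. -1.] w 0.399 F [ 0.8 -1.2 -0.5] q [ 0.68  0.2  -0.42  2.13  0.11  0.84  0.2 ]
0.019 [325.23495337 229.13061332]
-0.011 [325.69358744 221.41329768]
-0.025 [325.91080529 217.73393765]
[325 224]
```

View pics/w5.png

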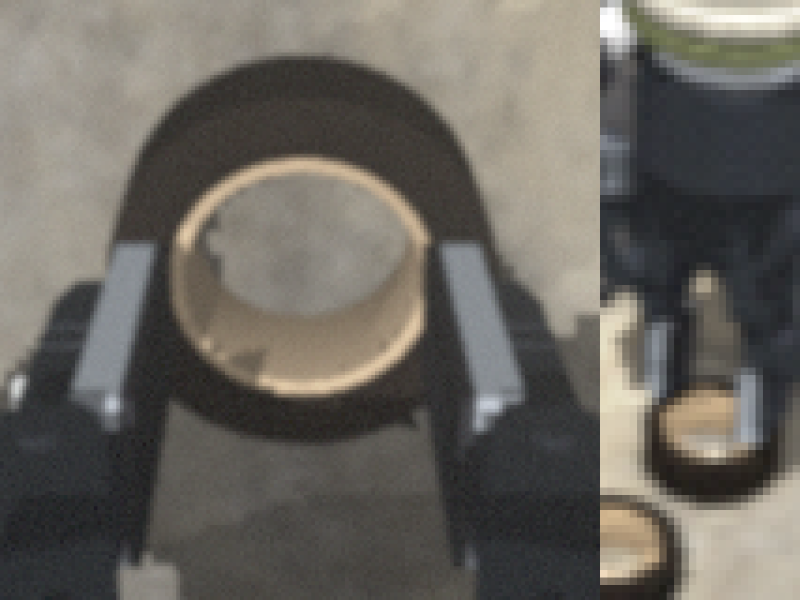

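The wrist crop shows the pad faces at rows 240–400, still over the roll. The scene crop shows the tips just at the roll's top, so they sit about 15 mm behind the TCP. I'll open, go lower and close.

Emit:
jog_arm([
  {"gripper": 1, "offset": [0, 0, -0.014], "rotation": [0, 0, 0]},
  {"gripper": 1, "offset": [0, 0, 0], "rotation": [0, 0, 0]},
  {"gripper": 1, "offset": [0, 0, 0], "rotation": [0, 0, 0]},
  {"gripper": 1, "offset": [0, 0, 0], "rotation": [0, 0, 0]},
  {"gripper": 1, "offset": [0, 0, 0], "rotation": [0, 0, 0]},
  {"gripper": 1, "offset": [0, 0, 0], "rotation": [0, 0, 0]},
  {"gripper": 1, "offset": [0, 0, 0.01], "rotation": [0, 0, 0]},
  {"gripper": 1, "offset": [0, 0, 0.01], "rotation": [0, 0, 0]},
  {"gripper": 1, "offset": [0, 0, 0.009], "rotation": [0, 0, 0]},
  {"gripper": 1, "offset": [0, 0, 0], "rotation": [0, 0, 0]},
  {"gripper": 0.5, "offset": [0, 0, 0], "rotation": [0, 0, 0]},
  {"gripper": 0.5, "offset": [0, 0, 0], "rotation": [0, 0, 0]},
  {"gripper": 0.5, "offset": [0, 0, 0], "rotation": [0, 0, 0]},
  {"gripper": 0.5, "offset": [0, 0, 0], "rotation": [0, 0, 0]},
  {"gripper": 0.5, "offset": [0, 0, 0], "rotation": [0, 0, 0]},
  {"gripper": 0.5, "offset": [0, 0, 0], "rotation": [0, 0, 0]},
  {"gripper": 0.5, "offset": [0, 0, 0], "rotation": [0, 0, 0]},
], newtons=30)

```text
clock: 8.5
position: [0.4049, -0.1673, -0.0084]
ee_rot: [0.707, 0.707, -0.0, 0.0]
ft_force: [-2.6, 0.4, 5.7]
grip_width: 0.628
grasp_force: 30.4
```

Gripped with 30 N. I'll lift and carry it toward cup 2.

Emit:
jog_arm([
  {"gripper": 0.5, "offset": [0, 0, -0.04], "rotation": [0, 0, 0]},
  {"gripper": 0.5, "offset": [0, 0, -0.04], "rotation": [0, 0, 0]},
  {"gripper": 0.5, "offset": [0, 0, -0.04], "rotation": [0, 0, 0]},
  {"gripper": 0.5, "offset": [0, 0, -0.04], "rotation": [0, 0, 0]},
  {"gripper": 0.5, "offset": [0.04, 0, -0.02], "rotation": [0, 0, 0]},
  {"gripper": 0.5, "offset": [0.04, 0, -0.01], "rotation": [0, 0, 0]},
  {"gripper": 0.5, "offset": [0.04, 0.01, 0], "rotation": [0, 0, 0]},
  {"gripper": 0.5, "offset": [0.04, 0.01, 0], "rotation": [0, 0, 0]},
  {"gripper": 0.5, "offset": [0.04, 0.03, 0], "rotation": [0, 0, 0]},
  {"gripper": 0.5, "offset": [0.04, 0.03, 0], "rotation": [0, 0, 0]},
  {"gripper": 0.5, "offset": [0.037, 0.03, 0], "rotation": [0, 0, 0]},
  {"gripper": 0.5, "offset": [0.036, 0.03, 0], "rotation": [0, 0, 0]},
  {"gripper": 0.5, "offset": [0, 0.04, 0], "rotation": [0, 0, 0]},
  {"gripper": 0.5, "offset": [0, 0.037, 0], "rotation": [0, 0, 0]},
  {"gripper": 0.5, "offset": [0, 0, 0], "rotation": [0, 0, 8]},
  {"gripper": 0.5, "offset": [0, 0, 0], "rotation": [0, 0, 8]},
  {"gripper": 0.5, "offset": [0, 0, 0], "rotation": [0, 0, 8]},
  {"gripper": 0.5, "offset": [0, 0, 0], "rotation": [0, 0, 8]},
  {"gripper": 0.5, "offset": [0, 0, 0], "rotation": [0, 0, 8]},
  {"gripper": 0.5, "offset": [0, 0, 0], "rotation": [0, 0, 8]},
])

```text
clock: 10.5
position: [0.6214, 0.1459, 0.1811]
ee_rot: [0.934, 0.356, 0.0, 0.0]
ft_force: [-0.5, 0.0, -0.5]
grip_width: 0.628
grasp_force: 31.9
```

Emit:
jog_arm([
  {"gripper": 0.5, "offset": [0, 0, 0], "rotation": [0, 0, 8]},
  {"gripper": 0.5, "offset": [0, 0, 0], "rotation": [0, 0, 8]},
  {"gripper": 0.5, "offset": [0, 0, 0], "rotation": [0, 0, 8]},
  {"gripper": 0.5, "offset": [0, 0, 0], "rotation": [0, 0, 8]},
  {"gripper": 0.5, "offset": [0, 0, 0], "rotation": [0, 0, 7.5]},
  {"gripper": 0.5, "offset": [0, 0, 0], "rotation": [0, 0, 0]},
  {"gripper": 0.5, "offset": [0, 0, 0], "rotation": [0, 0, 0]},
])

```text
clock: 11.2
position: [0.6213, 0.146, 0.1811]
ee_rot: [1.0, 0.024, 0.0, 0.0]
ft_force: [-0.4, -0.3, -0.3]
grip_width: 0.626
grasp_force: 31.9
```

```bash
python3 - <<'E'
from h import *
o=obs();im=imaging.camera('wrist');print(o['grasp_force'])
cv2.imwrite('pics/w6.png',im)
print(toolof(o,[.6216,.1455,.05]))
for p in([.6216,.1455,.011],[.5496,.1416,.011],[.688,.148,.09],[.412,.136,.09]):print(w2p('wrist',p,o))
E
```

```text
t 11.2 p [0.6213 0.146  0.1811] yaw x 2.79 z [ 0. -0. -1.] w 0.626 F [-0.4 -0.3 -0.3] q [ 0.05  0.42 -0.47  1.45  0.19  1.32 -1.95]
31.869459350709803
[0.000211   0.0004763  0.13105827]
[279.37103183 178.0350798 ]
[279.67273855 238.37788911]
[280.46862493 120.13873082]
[278.67356359 387.44266201]
```

View pics/w6.png

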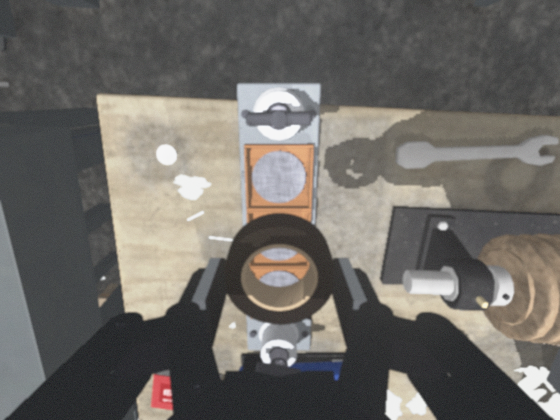

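The wrist view shows cup 2 at (279,177), exactly as predicted, with the roll held centred. The far bar lies square across the tray from (245,119) to (313,118). I'll lower the roll into the cup.

Emit:
jog_arm([
  {"gripper": 0.5, "offset": [0, 0, 0.04], "rotation": [0, 0, 0]},
  {"gripper": 0.5, "offset": [0, 0, 0.04], "rotation": [0, 0, 0]},
  {"gripper": 0.5, "offset": [0, 0, 0.04], "rotation": [0, 0, 0]},
  {"gripper": 0.5, "offset": [0, 0, 0.03], "rotation": [0, 0, 0]},
  {"gripper": 0.5, "offset": [0, 0, 0.015], "rotation": [0, 0, 0]},
  {"gripper": 0.5, "offset": [0, 0, 0.007], "rotation": [0, 0, 0]},
  {"gripper": 0.5, "offset": [0, 0, 0], "rotation": [0, 0, 0]},
  {"gripper": 0.5, "offset": [0, 0, 0], "rotation": [0, 0, 0]},
])

```text
clock: 12.05
position: [0.6225, 0.1463, 0.0106]
ee_rot: [1.0, 0.023, 0.001, -0.0]
ft_force: [0.5, 0.2, -0.4]
grip_width: 0.627
grasp_force: 31.9
```

Emit:
jog_arm([
  {"gripper": 0.5, "offset": [0, 0, 0.002], "rotation": [0, 0, 0]},
  {"gripper": 0.5, "offset": [0, 0, 0.002], "rotation": [0, 0, 0]},
  {"gripper": 0.5, "offset": [0, 0, 0], "rotation": [0, 0, 0]},
  {"gripper": 0.5, "offset": [0, 0, 0], "rotation": [0, 0, 0]},
])

```text
clock: 12.45
position: [0.6214, 0.146, 0.0051]
ee_rot: [1.0, 0.022, 0.0, 0.0]
ft_force: [0.0, -0.3, -0.4]
grip_width: 0.629
grasp_force: 31.9
```

Emit:
jog_arm([
  {"gripper": 0.5, "offset": [0, 0, 0.0015], "rotation": [0, 0, 0]},
  {"gripper": 1, "offset": [0, 0, 0], "rotation": [0, 0, 0]},
  {"gripper": 1, "offset": [0, 0, 0], "rotation": [0, 0, 0]},
  {"gripper": 1, "offset": [0, 0, 0], "rotation": [0, 0, 0]},
  {"gripper": 1, "offset": [0, 0, 0], "rotation": [0, 0, 0]},
  {"gripper": 1, "offset": [0, 0, 0], "rotation": [0, 0, 0]},
  {"gripper": 1, "offset": [0, 0, -0.02], "rotation": [0, 0, 0]},
  {"gripper": 1, "offset": [0, 0, -0.04], "rotation": [0, 0, 0]},
  {"gripper": 1, "offset": [0, 0, -0.04], "rotation": [0, 0, 0]},
  {"gripper": 1, "offset": [0, 0, -0.04], "rotation": [0, 0, 0]},
  {"gripper": 1, "offset": [-0.03, 0, -0.04], "rotation": [0, 0, 0]},
  {"gripper": 1, "offset": [-0.04, 0, 0], "rotation": [0, 0, 0]},
  {"gripper": 1, "offset": [-0.04, 0.02, 0], "rotation": [0, 0, 0]},
  {"gripper": 1, "offset": [-0.04, 0.03, 0], "rotation": [0, 0, 0]},
  {"gripper": 1, "offset": [-0.04, 0.03, 0], "rotation": [0, 0, 0]},
  {"gripper": 1, "offset": [-0.03, 0.04, 0], "rotation": [0, 0, 0]},
  {"gripper": 1, "offset": [-0.015, 0.04, 0], "rotation": [0, 0, 0]},
  {"gripper": 1, "offset": [0, 0.04, 0], "rotation": [0, 0, 0]},
  {"gripper": 1, "offset": [0, 0.024, 0], "rotation": [0, 0, 0]},
  {"gripper": 1, "offset": [0, 0, 0], "rotation": [0, 0, 0]},
])

```text
clock: 14.45
position: [0.3962, -0.0914, 0.1836]
ee_rot: [1.0, 0.02, 0.0, 0.0]
ft_force: [-1.2, 0.9, 0.0]
grip_width: 0.999
grasp_force: 0.0
```

Emit:
jog_arm([
  {"gripper": 1, "offset": [0, 0, 0], "rotation": [0, 0, -8]},
  {"gripper": 1, "offset": [0, 0, 0], "rotation": [0, 0, -8]},
  {"gripper": 1, "offset": [0, 0, 0], "rotation": [0, 0, -8]},
  {"gripper": 1, "offset": [0, 0, 0], "rotation": [0, 0, -8]},
  {"gripper": 1, "offset": [0, 0, 0], "rotation": [0, 0, -8]},
  {"gripper": 1, "offset": [0, 0, 0], "rotation": [0, 0, -8]},
  {"gripper": 1, "offset": [0, 0, 0], "rotation": [0, 0, -8]},
  {"gripper": 1, "offset": [0, 0, 0], "rotation": [0, 0, -8]},
  {"gripper": 1, "offset": [0, 0, 0], "rotation": [0, 0, -8]},
  {"gripper": 1, "offset": [0, 0, 0], "rotation": [0, 0, -8]},
  {"gripper": 1, "offset": [0, 0, 0], "rotation": [0, 0, -7.3]},
  {"gripper": 1, "offset": [0, 0, 0], "rotation": [0, 0, 0]},
  {"gripper": 1, "offset": [0, 0, 0], "rotation": [0, 0, 0]},
])

```text
clock: 15.75
position: [0.3966, -0.0877, 0.1835]
ee_rot: [0.709, 0.705, 0.0, 0.0]
ft_force: [0.8, -0.4, -0.0]
grip_width: 1.0
grasp_force: 0.0
```

```bash
cat >> h.py <<'E'
def dark(n,im,thr=70,amin=150):
    m=(im.max(2)<thr).astype(np.uint8)
    cs,_=cv2.findContours(m,cv2.RETR_EXTERNAL,cv2.CHAIN_APPROX_NONE)
    for c in cs:
        if cv2.contourArea(c)>amin:
            x,y,w,h=cv2.boundingRect(c);print(n,'bbox',(x,y,w,h),'ctr',x+w/2,y+h/2)
E
python3 - <<'E'
from h import *
o=obs();im=imaging.camera('wrist');dark('w',im,75,800)
for p in([.3966,-.0885,.015],[.4021,-.0147,.015]):print(w2p('wrist',p,o).round(1))
print(toolof(o,[.3966,-.0885,0]))
cv2.imwrite('pics/w7.png',im)
E
```

```text
t 15.75 p [ 0.3966 -0.0877  0.1835] yaw x 89.69 z [ 0. -0. -1.] w 1.0 F [ 0.8 -0.4 -0. ] q [ 0.3  -0.13 -0.18  2.02 -0.02  1.24  0.12]
w bbox (0, 208, 560, 212) ctr 280.0 314.0
w bbox (254, 153, 51, 51) ctr 279.5 178.5
w bbox (525, 138, 35, 124) ctr 542.5 200.0
w bbox (378, 109, 92, 49) ctr 424.0 133.5
w bbox (258, 78, 54, 58) ctr 285.0 107.0
[279.1 179.6]
[284.2 108.3]
[-7.57213191e-04 -5.08350868e-05  1.83455383e-01]
```

Roll 1 is detected at (279.5,178.5), as predicted. I'll grasp it.

Emit:
jog_arm([
  {"gripper": 1, "offset": [0, 0, 0.04], "rotation": [0, 0, 0]},
  {"gripper": 1, "offset": [0, 0, 0.04], "rotation": [0, 0, 0]},
  {"gripper": 1, "offset": [0, 0, 0.04], "rotation": [0, 0, 0]},
  {"gripper": 1, "offset": [0, 0, 0.04], "rotation": [0, 0, 0]},
  {"gripper": 1, "offset": [0, 0, 0.02], "rotation": [0, 0, 0]},
  {"gripper": 1, "offset": [0, 0, 0.0105], "rotation": [0, 0, 0]},
  {"gripper": 1, "offset": [0, 0, 0], "rotation": [0, 0, 0]},
  {"gripper": 0.5, "offset": [0, 0, 0], "rotation": [0, 0, 0]},
  {"gripper": 0.5, "offset": [0, 0, 0], "rotation": [0, 0, 0]},
  {"gripper": 0.5, "offset": [0, 0, 0], "rotation": [0, 0, 0]},
  {"gripper": 0.5, "offset": [0, 0, 0], "rotation": [0, 0, 0]},
  {"gripper": 0.5, "offset": [0, 0, 0], "rotation": [0, 0, 0]},
  {"gripper": 0.5, "offset": [0, 0, 0], "rotation": [0, 0, 0]},
  {"gripper": 0.5, "offset": [0, 0, 0], "rotation": [0, 0, 0]},
])

```text
clock: 17.2
position: [0.3978, -0.0885, -0.0054]
ee_rot: [0.708, 0.706, 0.001, 0.001]
ft_force: [-3.6, 1.1, 12.2]
grip_width: 0.614
grasp_force: 29.2
```

Emit:
jog_arm([
  {"gripper": 0.5, "offset": [0, 0, -0.04], "rotation": [0, 0, 0]},
  {"gripper": 0.5, "offset": [0, 0, -0.04], "rotation": [0, 0, 0]},
  {"gripper": 0.5, "offset": [0, 0, -0.04], "rotation": [0, 0, 0]},
  {"gripper": 0.5, "offset": [0, 0, -0.04], "rotation": [0, 0, 0]},
  {"gripper": 0.5, "offset": [0.04, 0, -0.02], "rotation": [0, 0, 0]},
  {"gripper": 0.5, "offset": [0.04, 0, 0], "rotation": [0, 0, 0]},
  {"gripper": 0.5, "offset": [0.04, 0.03, 0], "rotation": [0, 0, 0]},
  {"gripper": 0.5, "offset": [0.04, 0.03, 0], "rotation": [0, 0, 0]},
  {"gripper": 0.5, "offset": [0.04, 0.03, 0], "rotation": [0, 0, 0]},
  {"gripper": 0.5, "offset": [0.03, 0.03, 0], "rotation": [0, 0, 0]},
  {"gripper": 0.5, "offset": [0, 0.032, 0], "rotation": [0, 0, 0]},
  {"gripper": 0.5, "offset": [0, 0, 0], "rotation": [0, 0, 8]},
  {"gripper": 0.5, "offset": [0, 0, 0], "rotation": [0, 0, 8]},
  {"gripper": 0.5, "offset": [0, 0, 0], "rotation": [0, 0, 8]},
  {"gripper": 0.5, "offset": [0, 0, 0], "rotation": [0, 0, 8]},
  {"gripper": 0.5, "offset": [0, 0, 0], "rotation": [0, 0, 8]},
  {"gripper": 0.5, "offset": [0, 0, 0], "rotation": [0, 0, 8]},
  {"gripper": 0.5, "offset": [0, 0, 0], "rotation": [0, 0, 8]},
  {"gripper": 0.5, "offset": [0, 0, 0], "rotation": [0, 0, 8]},
  {"gripper": 0.5, "offset": [0, 0, 0], "rotation": [0, 0, 8]},
])

```text
clock: 19.2
position: [0.5493, 0.1414, 0.1739]
ee_rot: [0.988, 0.152, 0.001, 0.0]
ft_force: [-0.1, 0.3, 0.4]
grip_width: 0.5
grasp_force: 0.0
```

Emit:
jog_arm([
  {"gripper": 0.5, "offset": [0, 0, 0], "rotation": [0, 0, 8]},
  {"gripper": 0.5, "offset": [0, 0, 0], "rotation": [0, 0, 7]},
  {"gripper": 0.5, "offset": [0, 0, 0], "rotation": [0, 0, 0]},
  {"gripper": 0.5, "offset": [0, 0, 0], "rotation": [0, 0, 0]},
])

```text
clock: 19.6
position: [0.5493, 0.1414, 0.1735]
ee_rot: [1.0, 0.027, 0.0, -0.0]
ft_force: [-0.6, -0.8, 0.1]
grip_width: 0.498
grasp_force: 0.0
```

```bash
python3 - <<'E'
from h import *
o=obs();im=imaging.camera('wrist');print(o['grasp_force'])
cv2.imwrite('pics/w8.png',np.hstack([im[60:420,170:400],cv2.imread('pics/w6.png')[60:420,170:400]]))
print(toolof(o,[.5496,.1416,.005]),w2p('wrist',[.5496,.1416,.011],o),w2p('wrist',[.6216,.1455,.03],o))
dark('w',im,75,300)
E
```

```text
t 19.6 p [0.5493 0.1414 0.1735] yaw x 3.07 z [ 0.001  0.    -1.   ] w 0.498 F [-0.6 -0.8  0.1] q [-0.11  0.24 -0.26  1.66  0.07  1.25 -1.9 ]
0.0
[ 0.0001859  -0.00017368  0.16853336] [278.77664545 179.78730348] [278.70621984 109.77638028]
w bbox (438, 264, 54, 47) ctr 465.0 287.5
w bbox (416, 145, 144, 100) ctr 488.0 195.0
w bbox (249, 81, 58, 60) ctr 278.0 111.0
w bbox (391, 0, 169, 39) ctr 475.5 19.5
w bbox (326, 0, 62, 27) ctr 357.0 13.5
w bbox (120, 0, 112, 19) ctr 176.0 9.5
w bbox (0, 0, 548, 420) ctr 274.0 210.0
```

View pics/w8.png

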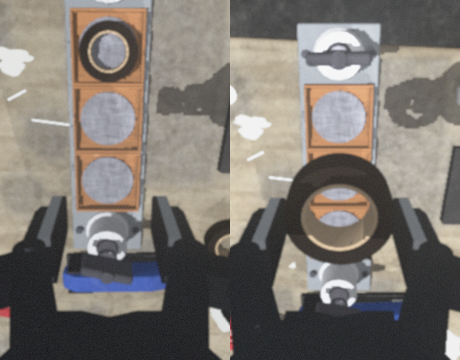

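Roll 2 sits flat in cup 2, but roll 1 slipped out of the grip because I held it too high. I'll locate both loose rolls and grasp deeper.

```bash
python3 - <<'E'
from h import *
o=obs();print(p2w('wrist',(465,287.5),.012,o))
t=imaging.camera('top');m=t.copy();dark('top',t[240:275,220:345],75,50)
t=imaging.camera('scene');dark('scene',t[200:270,260:350],75,50)
for p in([.3966,-.0885,.012],[.4021,-.0147,.012]):print(w2p('top',p).round(1)-[220,240],w2p('scene',p).round(1)-[260,200])
E
```

```text
t 19.65 p [0.5492 0.1414 0.1734] yaw x 3.06 z [ 0.001  0.    -1.   ] w 0.498 F [ 0.1 -1.2  0.6] q [-0.11  0.24 -0.26  1.66  0.07  1.25 -1.9 ]
[ 0.42910754 -0.08815977  0.012     ]
top bbox (37, 4, 22, 20) ctr 48.0 14.0
scene bbox (24, 47, 19, 14) ctr 33.5 54.0
scene bbox (34, 26, 19, 16) ctr 43.5 34.0
scene bbox (0, 3, 15, 31) ctr 7.5 18.5
scene bbox (0, 0, 55, 44) ctr 27.5 22.0
[76.1 15.5] [51.6 38. ]
[47.3 13.9] [33.7 51.5]
```

Emit:
jog_arm([
  {"gripper": 1, "offset": [-0.04, 0, -0.01], "rotation": [0, 0, 0]},
  {"gripper": 1, "offset": [-0.04, 0.03, 0], "rotation": [0, 0, 0]},
  {"gripper": 1, "offset": [-0.03, 0.03, 0], "rotation": [0, 0, 0]},
  {"gripper": 1, "offset": [-0.029, 0.04, 0], "rotation": [0, 0, 0]},
  {"gripper": 1, "offset": [0, 0.04, 0], "rotation": [0, 0, 0]},
  {"gripper": 1, "offset": [0, 0.04, 0], "rotation": [0, 0, 0]},
  {"gripper": 1, "offset": [0, 0.042, 0], "rotation": [0, 0, 0]},
  {"gripper": 1, "offset": [0, 0, 0], "rotation": [0, 0, -8]},
  {"gripper": 1, "offset": [0, 0, 0], "rotation": [0, 0, -8]},
  {"gripper": 1, "offset": [0, 0, 0], "rotation": [0, 0, -8]},
  {"gripper": 1, "offset": [0, 0, 0], "rotation": [0, 0, -8]},
  {"gripper": 1, "offset": [0, 0, 0], "rotation": [0, 0, -8]},
  {"gripper": 1, "offset": [0, 0, 0], "rotation": [0, 0, -8]},
  {"gripper": 1, "offset": [0, 0, 0], "rotation": [0, 0, -8]},
  {"gripper": 1, "offset": [0, 0, 0], "rotation": [0, 0, -8]},
  {"gripper": 1, "offset": [0, 0, 0], "rotation": [0, 0, -8]},
  {"gripper": 1, "offset": [0, 0, 0], "rotation": [0, 0, -8]},
  {"gripper": 1, "offset": [0, 0, 0], "rotation": [0, 0, -7]},
  {"gripper": 1, "offset": [0, 0, 0], "rotation": [0, 0, 0]},
  {"gripper": 1, "offset": [0, 0, 0], "rotation": [0, 0, 0]},
])

```text
clock: 21.75
position: [0.4214, -0.0873, 0.183]
ee_rot: [0.709, 0.705, 0.0, 0.0]
ft_force: [0.5, 0.2, -0.2]
grip_width: 1.002
grasp_force: 0.0
```

```bash
python3 - <<'E'
from h import *
o=obs();im=imaging.camera('wrist');dark('w',im,75,500)
for p in([.3966,-.0885,.015],[.4021,-.0147,.015]):print(w2p('wrist',p,o).round(1))
for c in((254,153),(260,160)):pass
cv2.imwrite('pics/w9.png',im)
E
```

```text
t 21.75 p [ 0.4214 -0.0873  0.183 ] yaw x 89.7 z [ 0. -0. -1.] w 1.002 F [ 0.5  0.2 -0.2] q [ 0.08 -0.08  0.02  1.98  0.    1.24  0.09]
w bbox (531, 279, 29, 45) ctr 545.5 301.5
w bbox (0, 279, 50, 53) ctr 25.0 305.5
w bbox (0, 220, 560, 200) ctr 280.0 320.0
w bbox (275, 183, 48, 49) ctr 299.0 207.5
w bbox (355, 112, 82, 46) ctr 396.0 135.0
w bbox (506, 89, 54, 173) ctr 533.0 175.5
w bbox (233, 79, 55, 58) ctr 260.5 108.0
[256.2 180.2]
[259.6 108.9]
```

```bash
python3 - <<'E'
from h import *
o=obs();q=p2w('wrist',(299,207.5),.014,o);print(q,toolof(o,[q[0],q[1],-.011]));print(p2w('wrist',(260.5,108),.014,o))
print(imaging.camera('wrist')[160:260:5,299].max(1))
E
```

```text
t 21.8 p [ 0.4214 -0.0873  0.183 ] yaw x 89.7 z [ 0. -0. -1.] w 1.001 F [ 0.7 -0.2 -0.3] q [ 0.08 -0.08  0.02  1.98  0.    1.24  0.09]
[ 0.44349496 -0.12046808  0.014     ] [-0.03303706  0.02220949  0.19399305]
[ 0.40300925 -0.01389037  0.014     ]
[173 174 173 173 150  66  66 171 163 168 164 167 133 163  65 180 178 174
 161 148]
```

Roll 1 now lies at (0.4435, −0.1205), so the stand is too near for an x-wise grasp. I'll grasp along y with the camera toward the robot.

Emit:
jog_arm([
  {"gripper": 1, "offset": [-0.033, 0.022, 0], "rotation": [0, 0, 0]},
  {"gripper": 1, "offset": [0, 0, 0], "rotation": [0, 0, -8]},
  {"gripper": 1, "offset": [0, 0, 0], "rotation": [0, 0, -8]},
  {"gripper": 1, "offset": [0, 0, 0], "rotation": [0, 0, -8]},
  {"gripper": 1, "offset": [0, 0, 0], "rotation": [0, 0, -8]},
  {"gripper": 1, "offset": [0, 0, 0], "rotation": [0, 0, -8]},
  {"gripper": 1, "offset": [0, 0, 0], "rotation": [0, 0, -8]},
  {"gripper": 1, "offset": [0, 0, 0], "rotation": [0, 0, -8]},
  {"gripper": 1, "offset": [0, 0, 0], "rotation": [0, 0, -8]},
  {"gripper": 1, "offset": [0, 0, 0], "rotation": [0, 0, -8]},
  {"gripper": 1, "offset": [0, 0, 0], "rotation": [0, 0, -8]},
  {"gripper": 1, "offset": [0, 0, 0], "rotation": [0, 0, -8]},
  {"gripper": 1, "offset": [0, 0, 0], "rotation": [0, 0, -4]},
  {"gripper": 1, "offset": [0, 0, 0.04], "rotation": [0, 0, 0]},
  {"gripper": 1, "offset": [0, 0, 0], "rotation": [0, 0, 0]},
  {"gripper": 1, "offset": [0, 0, 0], "rotation": [0, 0, 0]},
])

```text
clock: 23.45
position: [0.4429, -0.1204, 0.1431]
ee_rot: [-0.016, 1.0, 0.0, -0.001]
ft_force: [0.4, -0.0, 1.0]
grip_width: 1.002
grasp_force: 0.0
```

```bash
python3 - <<'E'
from h import *
o=obs();im=imaging.camera('wrist');dark('w',im,75,500)
print(w2p('wrist',[.4435,-.1205,.014],o).round(1), toolof(o,[.4435,-.1205,-.011]))
cv2.imwrite('pics/w10.png',im)
E
```

```text
t 23.45 p [ 0.4429 -0.1204  0.1431] yaw x -178.21 z [-0.002  0.    -1.   ] w 1.002 F [ 0.4 -0.   1. ] q [ 0.1   0.02  0.07  1.97 -0.    1.15  1.77]
w bbox (0, 246, 560, 174) ctr 280.0 333.0
w bbox (0, 227, 405, 15) ctr 202.5 234.5
w bbox (250, 159, 56, 58) ctr 278.0 188.0
w bbox (363, 121, 61, 59) ctr 393.5 150.5
w bbox (61, 99, 39, 33) ctr 80.5 115.5
w bbox (0, 67, 25, 82) ctr 12.5 108.0
[278.7 190.1] [-0.00088413 -0.00019594  0.15411343]
```

Emit:
jog_arm([
  {"gripper": 1, "offset": [0, 0, 0.04], "rotation": [0, 0, 0]},
  {"gripper": 1, "offset": [0, 0, 0.04], "rotation": [0, 0, 0]},
  {"gripper": 1, "offset": [0, 0, 0.04], "rotation": [0, 0, 0]},
  {"gripper": 1, "offset": [0, 0, 0.02], "rotation": [0, 0, 0]},
  {"gripper": 1, "offset": [0, 0, 0.014], "rotation": [0, 0, 0]},
  {"gripper": 1, "offset": [0, 0, 0], "rotation": [0, 0, 0]},
  {"gripper": 1, "offset": [0, 0, 0], "rotation": [0, 0, 0]},
  {"gripper": 0.5, "offset": [0, 0, 0], "rotation": [0, 0, 0]},
  {"gripper": 0.5, "offset": [0, 0, 0], "rotation": [0, 0, 0]},
  {"gripper": 0.5, "offset": [0, 0, 0], "rotation": [0, 0, 0]},
  {"gripper": 0.5, "offset": [0, 0, 0], "rotation": [0, 0, 0]},
  {"gripper": 0.5, "offset": [0, 0, 0], "rotation": [0, 0, 0]},
  {"gripper": 0.5, "offset": [0, 0, 0], "rotation": [0, 0, 0]},
  {"gripper": 0.5, "offset": [0, 0, -0.02], "rotation": [0, 0, 0]},
  {"gripper": 0.5, "offset": [0, 0, -0.03], "rotation": [0, 0, 0]},
  {"gripper": 0.5, "offset": [0, 0, -0.04], "rotation": [0, 0, 0]},
  {"gripper": 0.5, "offset": [0, 0, -0.04], "rotation": [0, 0, 0]},
  {"gripper": 0.5, "offset": [0, 0, -0.04], "rotation": [0, 0, 0]},
  {"gripper": 0.5, "offset": [0, 0, 0], "rotation": [0, 0, 0]},
])

```text
clock: 25.4
position: [0.4463, -0.1209, 0.1647]
ee_rot: [-0.016, 1.0, -0.001, 0.005]
ft_force: [1.1, -0.4, -0.7]
grip_width: 0.627
grasp_force: 31.7
```

Emit:
jog_arm([
  {"gripper": 0.5, "offset": [0, 0.04, -0.015], "rotation": [0, 0, 0]},
  {"gripper": 0.5, "offset": [0, 0.04, 0], "rotation": [0, 0, 0]},
  {"gripper": 0.5, "offset": [-0.02, 0.04, 0], "rotation": [0, 0, 0]},
  {"gripper": 0.5, "offset": [-0.03, 0.04, 0], "rotation": [0, 0, 0]},
  {"gripper": 0.5, "offset": [-0.03, 0.04, 0], "rotation": [0, 0, 0]},
  {"gripper": 0.5, "offset": [-0.03, 0.03, 0], "rotation": [0, 0, 0]},
  {"gripper": 0.5, "offset": [-0.005, 0.029, 0], "rotation": [0, 0, 0]},
  {"gripper": 0.5, "offset": [0, 0, 0], "rotation": [0, 0, -0.8]},
  {"gripper": 0.5, "offset": [0, 0, 0], "rotation": [0, 0, 0]},
  {"gripper": 0.5, "offset": [0, 0, 0], "rotation": [0, 0, 0]},
])

```text
clock: 26.4
position: [0.5497, 0.1409, 0.1738]
ee_rot: [-0.022, 1.0, -0.0, -0.0]
ft_force: [0.1, 0.0, 0.0]
grip_width: 0.627
grasp_force: 31.9
```

```bash
python3 - <<'E'
from h import *
o=obs();print(o['grasp_force']);im=imaging.camera('wrist')
print(toolof(o,[.5496,.1416,.008]))
cv2.imwrite('pics/w11.png',im)
E
```

```text
t 26.4 p [0.5497 0.1409 0.1738] yaw x -177.43 z [-0.    -0.001 -1.   ] w 0.627 F [0.1 0.  0. ] q [-0.19  0.24 -0.16  1.66  0.04  1.24  1.25]
31.854577922495082
[6.13347541e-05 8.75500785e-04 1.65799449e-01]
```

Emit:
jog_arm([
  {"gripper": 0.5, "offset": [0, 0.001, 0.04], "rotation": [0, 0, 0]},
  {"gripper": 0.5, "offset": [0, 0, 0.04], "rotation": [0, 0, 0]},
  {"gripper": 0.5, "offset": [0, 0, 0.04], "rotation": [0, 0, 0]},
  {"gripper": 0.5, "offset": [0, 0, 0.03], "rotation": [0, 0, 0]},
  {"gripper": 0.5, "offset": [0, 0, 0.015], "rotation": [0, 0, 0]},
  {"gripper": 0.5, "offset": [0, 0, 0.006], "rotation": [0, 0, 0]},
  {"gripper": 0.5, "offset": [0, 0, 0], "rotation": [0, 0, 0]},
  {"gripper": 0.5, "offset": [0, 0, 0], "rotation": [0, 0, 0]},
  {"gripper": 0.5, "offset": [0, 0, 0], "rotation": [0, 0, 0]},
])

```text
clock: 27.35
position: [0.5509, 0.1435, 0.0045]
ee_rot: [-0.023, 1.0, 0.0, 0.001]
ft_force: [-0.3, 0.0, -0.2]
grip_width: 0.627
grasp_force: 31.9
```

Emit:
jog_arm([
  {"gripper": 1, "offset": [0, 0, 0], "rotation": [0, 0, 0]},
  {"gripper": 1, "offset": [0, 0, 0], "rotation": [0, 0, 0]},
  {"gripper": 1, "offset": [0, 0, 0], "rotation": [0, 0, 0]},
  {"gripper": 1, "offset": [0, 0, 0], "rotation": [0, 0, 0]},
  {"gripper": 1, "offset": [0, 0, 0], "rotation": [0, 0, 0]},
  {"gripper": 1, "offset": [0, 0, -0.02], "rotation": [0, 0, 0]},
  {"gripper": 1, "offset": [0, 0, -0.04], "rotation": [0, 0, 0]},
  {"gripper": 1, "offset": [0, 0, -0.04], "rotation": [0, 0, 0]},
  {"gripper": 1, "offset": [0, 0, -0.04], "rotation": [0, 0, 0]},
  {"gripper": 1, "offset": [0, 0, -0.02], "rotation": [0, 0, 0]},
  {"gripper": 1, "offset": [0.03, -0.03, 0], "rotation": [0, 0, 0]},
  {"gripper": 1, "offset": [0.03, -0.03, 0], "rotation": [0, 0, 0]},
  {"gripper": 1, "offset": [0.03, -0.03, 0], "rotation": [0, 0, 0]},
  {"gripper": 1, "offset": [0.03, -0.03, 0], "rotation": [0, 0, 0]},
  {"gripper": 1, "offset": [0.034, -0.028, 0], "rotation": [0, 0, 0]},
  {"gripper": 1, "offset": [0, 0, 0], "rotation": [0, 0, 0]},
  {"gripper": 1, "offset": [0, 0, 0], "rotation": [0, 0, 0]},
])

```text
clock: 29.05
position: [0.4028, -0.0121, 0.1633]
ee_rot: [-0.023, 1.0, 0.0, 0.001]
ft_force: [-0.5, -0.5, 0.3]
grip_width: 1.0
grasp_force: 0.0
```

```bash
python3 - <<'E'
from h import *
o=obs();im=imaging.camera('wrist');dark('w',im,75,500)
print(w2p('wrist',[.403,-.0139,.014],o).round(1), toolof(o,[.403,-.0139,-.011]))
t=imaging.camera('top');print('top');dark('t',t[155:245,185:230],60,20)
for x,y in((.6216,.1455),(.5496,.1416),(.4783,.1391)):print(w2p('top',[x,y,.03])-[185,155])
cv2.imwrite('pics/w12.png',im);cv2.imwrite('pics/t12.png',t)
E
```

```text
t 29.05 p [ 0.4028 -0.0121  0.1633] yaw x -177.42 z [ 0.001  0.    -1.   ] w 1.0 F [-0.5 -0.5  0.3] q [-0.01 -0.12 -0.07  2.07 -0.01  1.2   1.54]
w bbox (0, 248, 560, 172) ctr 280.0 334.0
w bbox (251, 155, 55, 54) ctr 278.5 182.0
w bbox (49, 132, 39, 81) ctr 68.5 172.5
[277.1 183.7] [ 6.61238621e-05 -1.76661083e-03  1.74307578e-01]
top
[19.33516464 14.98100491]
[20.60427573 42.21841005]
[21.33460309 69.72923611]
```

Emit:
jog_arm([
  {"gripper": 1, "offset": [0, -0.001, 0.04], "rotation": [0, 0, 0]},
  {"gripper": 1, "offset": [0, 0, 0.04], "rotation": [0, 0, 0]},
  {"gripper": 1, "offset": [0, 0, 0.04], "rotation": [0, 0, 0]},
  {"gripper": 1, "offset": [0, 0, 0.04], "rotation": [0, 0, 0]},
  {"gripper": 1, "offset": [0, 0, 0.0145], "rotation": [0, 0, 0]},
  {"gripper": 1, "offset": [0, 0, 0], "rotation": [0, 0, 0]},
  {"gripper": 1, "offset": [0, 0, 0], "rotation": [0, 0, 0]},
  {"gripper": 0.5, "offset": [0, 0, 0], "rotation": [0, 0, 0]},
  {"gripper": 0.5, "offset": [0, 0, 0], "rotation": [0, 0, 0]},
  {"gripper": 0.5, "offset": [0, 0, 0], "rotation": [0, 0, 0]},
  {"gripper": 0.5, "offset": [0, 0, 0], "rotation": [0, 0, 0]},
  {"gripper": 0.5, "offset": [0, 0, 0], "rotation": [0, 0, 0]},
  {"gripper": 0.5, "offset": [0, 0, 0], "rotation": [0, 0, 0]},
  {"gripper": 0.5, "offset": [0, 0, -0.02], "rotation": [0, 0, 0]},
  {"gripper": 0.5, "offset": [0, 0, -0.03], "rotation": [0, 0, 0]},
  {"gripper": 0.5, "offset": [0, 0, -0.04], "rotation": [0, 0, 0]},
  {"gripper": 0.5, "offset": [0, 0, -0.04], "rotation": [0, 0, 0]},
  {"gripper": 0.5, "offset": [0, 0, -0.04], "rotation": [0, 0, 0]},
  {"gripper": 0.5, "offset": [0, 0, -0.014], "rotation": [0, 0, 0]},
  {"gripper": 0.5, "offset": [0, 0, 0], "rotation": [0, 0, 0]},
])

```text
clock: 31.15
position: [0.4044, -0.0127, 0.1753]
ee_rot: [-0.023, 1.0, 0.0, 0.003]
ft_force: [0.5, 0.6, -0.8]
grip_width: 0.633
grasp_force: 32.0
```

Emit:
jog_arm([
  {"gripper": 0.5, "offset": [-0.016, 0.03, 0], "rotation": [0, 0, 0]},
  {"gripper": 0.5, "offset": [-0.016, 0.03, 0], "rotation": [0, 0, 0]},
  {"gripper": 0.5, "offset": [-0.016, 0.03, 0], "rotation": [0, 0, 0]},
  {"gripper": 0.5, "offset": [-0.016, 0.03, 0], "rotation": [0, 0, 0]},
  {"gripper": 0.5, "offset": [-0.018, 0.029, 0], "rotation": [0, 0, 0]},
  {"gripper": 0.5, "offset": [0, 0, 0], "rotation": [0, 0, 0]},
  {"gripper": 0.5, "offset": [0, 0, 0], "rotation": [0, 0, 0]},
])

```text
clock: 31.85
position: [0.4772, 0.14, 0.1711]
ee_rot: [-0.024, 1.0, -0.0, -0.001]
ft_force: [-0.3, -0.0, -1.7]
grip_width: 0.63
grasp_force: 32.0
```

```bash
python3 - <<'E'
from h import *
o=obs();print(o['grasp_force']);im=imaging.camera('wrist')
print(toolof(o,[.4783,.1391,.003]))
cv2.imwrite('pics/w13.png',im)
for x,y in((.5496,.1416),(.4783,.1391)):print(w2p('wrist',[x,y,.03],o),w2p('wrist',[x,y,.011],o))
hsv=cv2.cvtColor(im,cv2.COLOR_BGR2HSV);m=cv2.inRange(hsv,(5,150,90),(18,255,255));ys,xs=np.where(m>0);print('orange',xs.min(),xs.max(),ys.min(),ys.max(),len(xs))
E
```

```text
t 31.85 p [0.4772 0.14   0.1711] yaw x -177.27 z [-0.002 -0.001 -1.   ] w 0.63 F [-0.3 -0.  -1.7] q [-0.17  0.09 -0.22  1.84  0.02  1.22  1.22]
31.995610774029046
[-0.00140338 -0.00087544  0.16806532]
[277.19181955 251.18208864] [277.27816041 243.41944804]
[277.97036512 187.19901081] [278.02061643 182.35350781]Traceback (most recent call last):
  File "<stdin>", line 6, in <module>
    return umr_minimum(a, axis, None, out, keepdims, initial, where)
ValueError: zero-size array to reduction operation minimum which has no identity
```

Emit:
jog_arm([
  {"gripper": 0.5, "offset": [-0.001, -0.0005, 0.04], "rotation": [0, 0, 0]},
  {"gripper": 0.5, "offset": [0, 0, 0.04], "rotation": [0, 0, 0]},
  {"gripper": 0.5, "offset": [0, 0, 0.04], "rotation": [0, 0, 0]},
  {"gripper": 0.5, "offset": [0, 0, 0.03], "rotation": [0, 0, 0]},
  {"gripper": 0.5, "offset": [0, 0, 0.015], "rotation": [0, 0, 0]},
  {"gripper": 0.5, "offset": [0, 0, 0.005], "rotation": [0, 0, 0]},
  {"gripper": 0.5, "offset": [0, 0, 0], "rotation": [0, 0, 0]},
  {"gripper": 0.5, "offset": [0, 0, 0], "rotation": [0, 0, 0]},
  {"gripper": 0.5, "offset": [0, 0, 0], "rotation": [0, 0, 0]},
])

```text
clock: 32.8
position: [0.4797, 0.1394, 0.0035]
ee_rot: [-0.023, 1.0, 0.0, 0.001]
ft_force: [0.5, 1.3, 0.1]
grip_width: 0.632
grasp_force: 32.0
```

Emit:
jog_arm([
  {"gripper": 1, "offset": [0, 0, 0], "rotation": [0, 0, 0]},
  {"gripper": 1, "offset": [0, 0, 0], "rotation": [0, 0, 0]},
  {"gripper": 1, "offset": [0, 0, 0], "rotation": [0, 0, 0]},
  {"gripper": 1, "offset": [0, 0, 0], "rotation": [0, 0, 0]},
  {"gripper": 1, "offset": [0, 0, 0], "rotation": [0, 0, 0]},
  {"gripper": 1, "offset": [0, 0, -0.02], "rotation": [0, 0, 0]},
  {"gripper": 1, "offset": [0, 0, -0.04], "rotation": [0, 0, 0]},
  {"gripper": 1, "offset": [0, 0, -0.04], "rotation": [0, 0, 0]},
  {"gripper": 1, "offset": [0, 0, -0.04], "rotation": [0, 0, 0]},
  {"gripper": 1, "offset": [0, 0, -0.04], "rotation": [0, 0, 0]},
  {"gripper": 1, "offset": [0, 0, -0.04], "rotation": [0, 0, 0]},
  {"gripper": 1, "offset": [0.03, 0, 0], "rotation": [0, 0, 0]},
  {"gripper": 1, "offset": [0.02, 0, 0], "rotation": [0, 0, 0]},
  {"gripper": 1, "offset": [0, 0, 0], "rotation": [0, 0, 0]},
  {"gripper": 1, "offset": [0, 0, 0], "rotation": [0, 0, 0]},
])

```text
clock: 34.3
position: [0.4292, 0.137, 0.2226]
ee_rot: [-0.023, 1.0, -0.0, 0.0]
ft_force: [0.7, 0.3, -0.7]
grip_width: 0.999
grasp_force: 0.0
```

```bash
python3 - <<'E'
from h import *
o=obs();im=imaging.camera('wrist');t=imaging.camera('top')
cv2.imwrite('pics/w14.png',np.hstack([cv2.resize(im[60:420,170:390],None,fx=1.6,fy=1.6),cv2.resize(t[135:275,170:250],(329,576),interpolation=3)]))
for x,y in((.5496,.1416),(.4783,.1391),(.412,.136)):print(w2p('wrist',[x,y,.03],o))
E
```

```text
t 34.3 p [0.4292 0.137  0.2226] yaw x -177.33 z [ 0.001 -0.    -1.   ] w 0.999 F [ 0.7  0.3 -0.7] q [-0.17 -0.05 -0.23  1.87 -0.01  1.32  1.22]
[278.04765713 265.82657433]
[278.68022616 213.66808576]
[278.66147156 159.03494835]
```

View pics/w14.png

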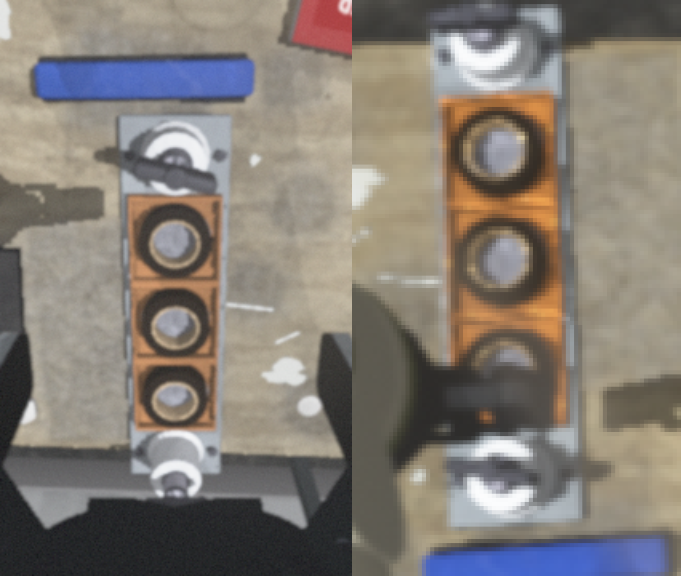

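All three rolls lie in their cups. The near bar runs from (133,158) to (215,182) in the left crop, so its yaw is about 73°. I'll work out its centre.

```bash
python3 - <<'E'
from h import *
o=obs()
P=lambda x,y:p2w('wrist',(170+x/1.6,60+y/1.6),.090,o)
a,b=P(133,156),P(215,182);c=P(175,168);print(a,b,c,np.linalg.norm(b-a),np.degrees(np.arctan2(b[1]-a[1],b[0]-a[0])))
im=cv2.imread('pics/w14.png')[:, :352];g=im.max(2)
m=(g<70).astype(np.uint8);m[:120]=0;m[200:]=0;m[:,:100]=0;m[:,240:]=0
n,l,s,ce=cv2.connectedComponentsWithStats(m);k=1+s[1:,4].argmax();print(s[k],ce[k])
r=cv2.minAreaRect(np.argwhere(l==k)[:,::-1].astype(np.float32));print(r)
bx=cv2.boxPoints(r);print(bx.round())
q=P(*r[0]);print(q,toolof(o,[q[0],q[1],.1]))
E
```

```text
t 34.4 p [0.4295 0.137  0.2223] yaw x -177.35 z [-0. -0. -1.] w 0.999 F [-0.  -0.1  1. ] q [-0.17 -0.05 -0.23  1.87 -0.01  1.32  1.22]
[0.40043821 0.11141125 0.09      ] [0.41383696 0.16080797 0.09      ] [0.40645027 0.13646235 0.09      ] 0.05118166095000661 74.82382038741258
[126 154   7   6  24] [128.83333333 156.16666667]
((128.80001831054688, 155.90000915527344), (6.708203315734863, 4.472135543823242), 26.56505012512207)
[[125. 156.]
 [127. 152.]
 [133. 155.]
 [131. 159.]]
[0.40049333 0.10893887 0.09      ] [ 0.03023881 -0.02673474  0.12226511]
```

Emit:
jog_arm([
  {"gripper": 1, "offset": [0.018, 0, 0], "rotation": [0, 0, 0]},
  {"gripper": 1, "offset": [0, 0, 0], "rotation": [0, 0, 8]},
  {"gripper": 1, "offset": [0, 0, 0], "rotation": [0, 0, 8]},
  {"gripper": 1, "offset": [0, 0, 0], "rotation": [0, 0, 8]},
  {"gripper": 1, "offset": [0, 0, 0], "rotation": [0, 0, 8]},
  {"gripper": 1, "offset": [0, 0, 0], "rotation": [0, 0, 8]},
  {"gripper": 1, "offset": [0, 0, 0], "rotation": [0, 0, 8]},
  {"gripper": 1, "offset": [0, 0, 0], "rotation": [0, 0, 8]},
  {"gripper": 1, "offset": [0, 0, 0], "rotation": [0, 0, 8]},
  {"gripper": 1, "offset": [0, 0, 0], "rotation": [0, 0, 8]},
  {"gripper": 1, "offset": [0, 0, 0], "rotation": [0, 0, 8]},
  {"gripper": 1, "offset": [0, 0, 0], "rotation": [0, 0, 8]},
  {"gripper": 1, "offset": [0, 0, 0], "rotation": [0, 0, 8]},
  {"gripper": 1, "offset": [0, 0, 0], "rotation": [0, 0, 8]},
  {"gripper": 1, "offset": [0, 0, 0], "rotation": [0, 0, 4.6]},
  {"gripper": 0.6, "offset": [0, 0, 0.04], "rotation": [0, 0, 0]},
  {"gripper": 0.6, "offset": [0, 0, 0.04], "rotation": [0, 0, 0]},
  {"gripper": 0.6, "offset": [0, 0, 0], "rotation": [0, 0, 0]},
  {"gripper": 0.6, "offset": [0, 0, 0], "rotation": [0, 0, 0]},
], newtons=20)

```text
clock: 36.3
position: [0.4112, 0.1363, 0.1429]
ee_rot: [0.798, 0.602, -0.0, -0.0]
ft_force: [0.7, 0.6, 0.1]
grip_width: 0.6
grasp_force: 0.0
```

```bash
python3 - <<'E'
from h import *
o=obs();im=imaging.camera('wrist')
cv2.imwrite('pics/w15.png',cv2.resize(im[60:360,180:380],None,fx=2,fy=2))
T=R.from_quat(o['ee_rot'])
for x,y in((.412,.136),):
  for z in(.064,.09):print(z,w2p('wrist',[x,y,z],o).round(0))
  for s in(-.026,.026):print('bar end',w2p('wrist',np.array([x,y,.09])+T.apply([s,0,0]),o).round(0))
E
```

```text
t 36.3 p [0.4112 0.1363 0.1429] yaw x 74.06 z [-0.001 -0.    -1.   ] w 0.6 F [0.7 0.6 0.1] q [-0.09 -0.02 -0.33  2.01 -0.01  1.15 -0.69]
0.064 [280. 206.]
0.09 [280. 218.]
bar end [280. 250.]
bar end [280. 184.]
```

View pics/w15.png

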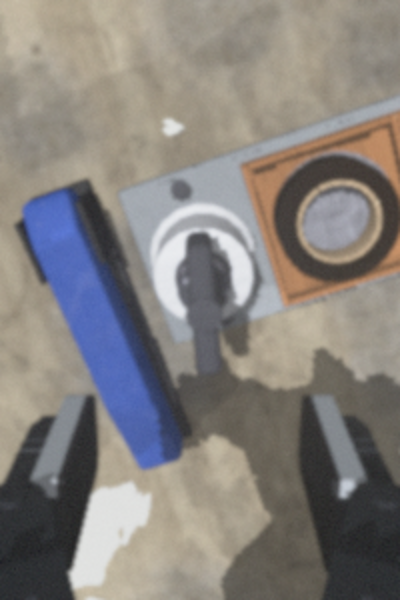

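The bar's top runs from (200,233) to (207,373) in the crop, almost aligned with the tool (3° and 1 mm off). I'll correct, descend and clamp lightly.

Emit:
jog_arm([
  {"gripper": 0.5, "offset": [0, 0.001, 0.03], "rotation": [0, 0, -3]},
  {"gripper": 0.5, "offset": [0, 0, 0.03], "rotation": [0, 0, 0]},
  {"gripper": 0.5, "offset": [0, 0, 0.02], "rotation": [0, 0, 0]},
  {"gripper": 0.5, "offset": [0, 0, 0.007], "rotation": [0, 0, 0]},
  {"gripper": 0.5, "offset": [0, 0, 0], "rotation": [0, 0, 0]},
  {"gripper": 0, "offset": [0, 0, 0], "rotation": [0, 0, 0]},
  {"gripper": 0, "offset": [0, 0, 0], "rotation": [0, 0, 0]},
  {"gripper": 0, "offset": [0, 0, 0], "rotation": [0, 0, 0]},
  {"gripper": 0, "offset": [0, 0, 0], "rotation": [0, 0, 0]},
  {"gripper": 0, "offset": [0, 0, 0], "rotation": [0, 0, 0]},
  {"gripper": 0, "offset": [0, 0, 0], "rotation": [0, 0, 0]},
  {"gripper": 0, "offset": [0, 0, 0], "rotation": [0, 0, 0]},
  {"gripper": 0, "offset": [0, 0, 0], "rotation": [0, 0, 0]},
], newtons=20)

```text
clock: 37.65
position: [0.4131, 0.1362, 0.0563]
ee_rot: [0.782, 0.623, 0.001, 0.001]
ft_force: [2.1, -1.5, 6.4]
grip_width: 0.107
grasp_force: 24.7
```

```bash
python3 - <<'E'
from h import *
o=obs();print(o['grasp_force'],o['torque'])
E
```

```text
t 37.65 p [0.4131 0.1362 0.0563] yaw x 77.05 z [ 0.002  0.    -1.   ] w 0.107 F [ 2.1 -1.5  6.4] q [-0.1   0.09 -0.33  2.1   0.04  0.95 -0.68]
24.73193496465683 [-0.27066329 -0.54412818  0.01127587]
```

Emit:
jog_arm([
  {"gripper": 0, "offset": [0, 0, -0.0002], "rotation": [0, 0, -7.8]},
  {"gripper": 0, "offset": [0, 0, -0.0002], "rotation": [0, 0, -7.8]},
  {"gripper": 0, "offset": [0, 0, -0.0002], "rotation": [0, 0, -7.8]},
  {"gripper": 0, "offset": [0, 0, -0.0002], "rotation": [0, 0, -7.8]},
  {"gripper": 0, "offset": [0, 0, -0.0002], "rotation": [0, 0, -7.8]},
  {"gripper": 0, "offset": [0, 0, -0.0002], "rotation": [0, 0, -7.8]},
  {"gripper": 0, "offset": [0, 0, -0.0002], "rotation": [0, 0, -7.8]},
  {"gripper": 0, "offset": [0, 0, -0.0002], "rotation": [0, 0, -7.8]},
  {"gripper": 0, "offset": [0, 0, -0.0002], "rotation": [0, 0, -7.8]},
  {"gripper": 0, "offset": [0, 0, -0.0002], "rotation": [0, 0, -7.8]},
])

```text
clock: 38.65
position: [0.4133, 0.1363, 0.0582]
ee_rot: [0.213, 0.977, 0.001, 0.001]
ft_force: [4.4, 0.2, 0.5]
grip_width: 0.112
grasp_force: 24.0
```

```bash
python3 - <<'E'
from h import *
o=obs();print(o['grasp_force'],o['torque'])
E
```

```text
t 38.65 p [0.4133 0.1363 0.0582] yaw x 155.36 z [ 0.003  0.001 -1.   ] w 0.112 F [4.4 0.2 0.5] q [-0.03  0.1  -0.41  2.1   0.05  0.95  0.68]
23.97172451019287 [ 0.0882588  -1.14892878 -0.04104555]
```

Emit:
jog_arm([
  {"gripper": 0, "offset": [0, 0, -0.0002], "rotation": [0, 0, -7.8]},
  {"gripper": 0, "offset": [0, 0, -0.0002], "rotation": [0, 0, -7.8]},
  {"gripper": 0, "offset": [0, 0, -0.0002], "rotation": [0, 0, -7.8]},
  {"gripper": 0, "offset": [0, 0, -0.0002], "rotation": [0, 0, -7.8]},
  {"gripper": 0, "offset": [0, 0, -0.0002], "rotation": [0, 0, -7.8]},
  {"gripper": 0, "offset": [0, 0, 0], "rotation": [0, 0, 0]},
  {"gripper": 0.4, "offset": [0, 0, 0], "rotation": [0, 0, 0]},
  {"gripper": 0.4, "offset": [0, 0, 0], "rotation": [0, 0, 0]},
  {"gripper": 0.4, "offset": [0, 0, 0], "rotation": [0, 0, 0]},
  {"gripper": 0.4, "offset": [0, 0, 0], "rotation": [0, 0, 0]},
  {"gripper": 0.4, "offset": [0, 0, 0], "rotation": [0, 0, 0]},
  {"gripper": 0.4, "offset": [0, 0, -0.0145], "rotation": [0, 0, 0]},
  {"gripper": 0, "offset": [0, 0, 0], "rotation": [0, 0, 0]},
  {"gripper": 0, "offset": [0, 0, 0], "rotation": [0, 0, 0]},
  {"gripper": 0, "offset": [0, 0, 0], "rotation": [0, 0, 0]},
  {"gripper": 0, "offset": [0, 0, 0], "rotation": [0, 0, 0]},
  {"gripper": 0, "offset": [0, 0, 0], "rotation": [0, 0, 0]},
  {"gripper": 0, "offset": [0, 0, 0], "rotation": [0, 0, 0]},
])

```text
clock: 40.45
position: [0.4118, 0.136, 0.0727]
ee_rot: [-0.122, 0.992, -0.0, -0.0]
ft_force: [0.0, 0.1, -0.1]
grip_width: -0.001
grasp_force: 0.0
```

Nothing at the upper height, which suggests it has dropped. To be certain I'll grip lower and turn backward to feel the stop.

Emit:
jog_arm([
  {"gripper": 0.4, "offset": [0, 0, 0], "rotation": [0, 0, 0]},
  {"gripper": 0.4, "offset": [0, 0, 0], "rotation": [0, 0, 0]},
  {"gripper": 0.4, "offset": [0, 0, 0], "rotation": [0, 0, 0]},
  {"gripper": 0.4, "offset": [0, 0, 0], "rotation": [0, 0, 0]},
  {"gripper": 0.4, "offset": [0, 0, 0.01], "rotation": [0, 0, 0]},
  {"gripper": 0.4, "offset": [0, 0, 0.0065], "rotation": [0, 0, 0]},
  {"gripper": 0, "offset": [0, 0, 0], "rotation": [0, 0, 0]},
  {"gripper": 0, "offset": [0, 0, 0], "rotation": [0, 0, 0]},
  {"gripper": 0, "offset": [0, 0, 0], "rotation": [0, 0, 0]},
  {"gripper": 0, "offset": [0, 0, 0], "rotation": [0, 0, 0]},
  {"gripper": 0, "offset": [0, 0, 0], "rotation": [0, 0, 0]},
  {"gripper": 0, "offset": [0, 0, 0], "rotation": [0, 0, -6]},
  {"gripper": 0, "offset": [0, 0, 0], "rotation": [0, 0, -6]},
  {"gripper": 0, "offset": [0, 0, 0], "rotation": [0, 0, -3]},
  {"gripper": 0, "offset": [0, 0, 0], "rotation": [0, 0, 0]},
])

```text
clock: 41.95
position: [0.4118, 0.1356, 0.0564]
ee_rot: [-0.251, 0.968, -0.0, -0.0]
ft_force: [-2.3, -1.2, -0.0]
grip_width: 0.106
grasp_force: 25.1
```

```bash
python3 - <<'E'
from h import *
o=obs();print(o['grasp_force'],o['torque'])
E
```

```text
t 41.95 p [0.4118 0.1356 0.0564] yaw x -150.91 z [-0.    -0.001 -1.   ] w 0.106 F [-2.3 -1.2 -0. ] q [ 0.02  0.1  -0.46  2.1   0.06  0.95  1.61]
25.136654376983643 [-0.38162189  0.48882225 -0.01610924]
```

Emit:
jog_arm([
  {"gripper": 0, "offset": [0, 0, 0], "rotation": [0, 0, -3]},
  {"gripper": 0, "offset": [0, 0, 0], "rotation": [0, 0, -3]},
  {"gripper": 0, "offset": [0, 0, 0], "rotation": [0, 0, 0]},
])

```text
clock: 42.25
position: [0.4119, 0.1356, 0.0564]
ee_rot: [-0.301, 0.954, -0.0, -0.0]
ft_force: [-2.2, -2.2, -0.4]
grip_width: 0.104
grasp_force: 25.2
```

```bash
python3 - <<'E'
from h import *
o=obs();print(o['grasp_force'],o['torque'])
E
```

```text
t 42.25 p [0.4119 0.1356 0.0564] yaw x -145.01 z [-0.    -0.001 -1.   ] w 0.104 F [-2.2 -2.2 -0.4] q [ 0.03  0.1  -0.47  2.1   0.06  0.95  1.71]
25.241213142871857 [-0.61491754  0.40105567  0.02858252]
```

Emit:
jog_arm([
  {"gripper": 0, "offset": [0, 0, 0], "rotation": [0, 0, -3]},
  {"gripper": 0, "offset": [0, 0, 0], "rotation": [0, 0, -3]},
  {"gripper": 0, "offset": [0, 0, 0], "rotation": [0, 0, -2]},
  {"gripper": 0, "offset": [0, 0, 0], "rotation": [0, 0, 0]},
])

```text
clock: 42.65
position: [0.412, 0.1356, 0.0565]
ee_rot: [-0.365, 0.931, -0.0, -0.0]
ft_force: [-1.1, -2.5, -0.0]
grip_width: 0.111
grasp_force: 43.9
```

```bash
python3 - <<'E'
from h import *
o=obs();print(o['grasp_force'],o['torque'])
E
```

```text
t 42.65 p [0.412  0.1356 0.0565] yaw x -137.15 z [-0. -0. -1.] w 0.111 F [-1.1 -2.5 -0. ] q [ 0.04  0.1  -0.48  2.1   0.06  0.95  1.85]
43.945264681242406 [-0.51686036  0.46808604 -0.87597806]
```

The stop is felt (torque −0.88 N m). I'll release so it drops, realign, clamp and turn forward.

Emit:
jog_arm([
  {"gripper": 0, "offset": [0, 0, 0], "rotation": [0, 0, 6]},
  {"gripper": 0.4, "offset": [0, 0, 0], "rotation": [0, 0, 2]},
  {"gripper": 0.4, "offset": [0, 0, 0], "rotation": [0, 0, 0]},
  {"gripper": 0.4, "offset": [0, 0, 0], "rotation": [0, 0, 0]},
  {"gripper": 0.4, "offset": [0, 0, 0], "rotation": [0, 0, 0]},
  {"gripper": 0.4, "offset": [0, 0, 0], "rotation": [0, 0, 0]},
  {"gripper": 0.4, "offset": [0, 0, 0.003], "rotation": [0, 0, 0]},
  {"gripper": 0, "offset": [0, 0, 0], "rotation": [0, 0, 0]},
  {"gripper": 0, "offset": [0, 0, 0], "rotation": [0, 0, 0]},
  {"gripper": 0, "offset": [0, 0, 0], "rotation": [0, 0, 0]},
  {"gripper": 0, "offset": [0, 0, 0], "rotation": [0, 0, 0]},
  {"gripper": 0, "offset": [0, 0, 0], "rotation": [0, 0, 0]},
  {"gripper": 0, "offset": [0, 0, 0.0002], "rotation": [0, 0, 8]},
  {"gripper": 0, "offset": [0, 0, 0.0002], "rotation": [0, 0, 8]},
  {"gripper": 0, "offset": [0, 0, 0.0002], "rotation": [0, 0, 8]},
  {"gripper": 0, "offset": [0, 0, 0.0003], "rotation": [0, 0, 8]},
  {"gripper": 0, "offset": [0, 0, 0.0002], "rotation": [0, 0, 8]},
  {"gripper": 0, "offset": [0, 0, 0.0002], "rotation": [0, 0, 8]},
  {"gripper": 0, "offset": [0, 0, 0.0002], "rotation": [0, 0, 8]},
  {"gripper": 0, "offset": [0, 0, 0.0003], "rotation": [0, 0, 8]},
])

```text
clock: 44.65
position: [0.4119, 0.1371, 0.0517]
ee_rot: [0.252, 0.968, 0.001, 0.0]
ft_force: [0.2, 3.0, -1.2]
grip_width: 0.107
grasp_force: 25.7
```

```bash
python3 - <<'E'
from h import *
o=obs();print(o['grasp_force'],o['torque'])
E
```

```text
t 44.65 p [0.4119 0.1371 0.0517] yaw x 150.78 z [ 0.     0.001 -1.   ] w 0.107 F [ 0.2  3.  -1.2] q [-0.04  0.11 -0.4   2.1   0.05  0.94  0.59]
25.67719280719757 [ 0.81680939 -0.10893334  0.02562131]
```

Emit:
jog_arm([
  {"gripper": 0, "offset": [0, 0, 0.0002], "rotation": [0, 0, 8]},
  {"gripper": 0, "offset": [0, 0, 0.0002], "rotation": [0, 0, 8]},
  {"gripper": 0, "offset": [0, 0, 0.0002], "rotation": [0, 0, 8]},
  {"gripper": 0, "offset": [0, 0, 0.0003], "rotation": [0, 0, 8]},
  {"gripper": 0, "offset": [0, 0, 0.0002], "rotation": [0, 0, 8]},
  {"gripper": 0, "offset": [0, 0, 0.0002], "rotation": [0, 0, 8]},
  {"gripper": 0, "offset": [0, 0, 0.0002], "rotation": [0, 0, 8]},
  {"gripper": 0, "offset": [0, 0, 0.0003], "rotation": [0, 0, 8]},
  {"gripper": 0, "offset": [0, 0, 0.0002], "rotation": [0, 0, 8]},
  {"gripper": 0, "offset": [0, 0, 0.0002], "rotation": [0, 0, 8]},
  {"gripper": 0, "offset": [0, 0, 0.0002], "rotation": [0, 0, 8]},
  {"gripper": 0, "offset": [0, 0, 0.0003], "rotation": [0, 0, 8]},
  {"gripper": 0, "offset": [0, 0, 0.0002], "rotation": [0, 0, 8]},
  {"gripper": 0, "offset": [0, 0, 0.0002], "rotation": [0, 0, 8]},
  {"gripper": 0, "offset": [0, 0, 0.0002], "rotation": [0, 0, 8]},
  {"gripper": 0, "offset": [0, 0, 0.0003], "rotation": [0, 0, 8]},
  {"gripper": 0, "offset": [0, 0, 0.0002], "rotation": [0, 0, 8]},
  {"gripper": 0, "offset": [0, 0, 0.0002], "rotation": [0, 0, 3]},
  {"gripper": 0, "offset": [0, 0, 0], "rotation": [0, 0, 3]},
  {"gripper": 0, "offset": [0, 0, 0], "rotation": [0, 0, 0]},
])

```text
clock: 46.65
position: [0.4143, 0.1367, 0.0485]
ee_rot: [0.997, 0.078, 0.002, -0.001]
ft_force: [7.9, -0.3, -2.2]
grip_width: 0.109
grasp_force: 25.5
```

```bash
python3 - <<'E'
from h import *
o=obs();print(o['grasp_force'],o['torque'])
E
```

```text
t 46.65 p [0.4143 0.1367 0.0485] yaw x 8.95 z [ 0.005  0.002 -1.   ] w 0.109 F [ 7.9 -0.3 -2.2] q [-0.18  0.1  -0.25  2.11  0.03  0.93 -1.87]
25.499960482120514 [-0.00447065 -1.85220138 -0.04377304]
```

Emit:
jog_arm([
  {"gripper": 0, "offset": [0, 0, 0.0001], "rotation": [0, 0, 3]},
  {"gripper": 0, "offset": [0, 0, 0.0001], "rotation": [0, 0, 3]},
  {"gripper": 0, "offset": [0, 0, 0], "rotation": [0, 0, 3]},
  {"gripper": 0, "offset": [0, 0, 0], "rotation": [0, 0, 3]},
  {"gripper": 0, "offset": [0, 0, 0], "rotation": [0, 0, 0]},
])

```text
clock: 47.15
position: [0.4142, 0.1365, 0.0482]
ee_rot: [1.0, -0.027, 0.002, -0.001]
ft_force: [7.5, -0.4, -2.4]
grip_width: 0.108
grasp_force: 25.6
```

```bash
python3 - <<'E'
from h import *
o=obs();print(o['grasp_force'],o['torque'])
E
```

```text
t 47.15 p [0.4142 0.1365 0.0482] yaw x -3.04 z [ 0.005  0.001 -1.   ] w 0.108 F [ 7.5 -0.4 -2.4] q [-0.19  0.1  -0.24  2.11  0.03  0.92 -2.07]
25.58518409729004 [-0.11029336 -1.83166124  0.06573228]
```

Emit:
jog_arm([
  {"gripper": 0, "offset": [0, 0, 0], "rotation": [0, 0, 3]},
  {"gripper": 0, "offset": [0, 0, 0], "rotation": [0, 0, 3]},
  {"gripper": 0, "offset": [0, 0, 0], "rotation": [0, 0, 2]},
  {"gripper": 0, "offset": [0, 0, 0], "rotation": [0, 0, 0]},
])

```text
clock: 47.55
position: [0.4142, 0.1366, 0.0483]
ee_rot: [0.995, -0.095, 0.002, -0.001]
ft_force: [7.6, -1.4, -2.2]
grip_width: 0.107
grasp_force: 27.6
```

```bash
python3 - <<'E'
from h import *
o=obs();print(o['grasp_force'],o['torque'])
E
```

```text
t 47.55 p [0.4142 0.1366 0.0483] yaw x -10.96 z [ 0.005  0.001 -1.   ] w 0.107 F [ 7.6 -1.4 -2.2] q [-0.2   0.1  -0.23  2.11  0.03  0.92 -2.21]
27.59644389152527 [-0.02324817 -1.80196876  0.5049839 ]
```

Emit:
jog_arm([
  {"gripper": 0, "offset": [0, 0, 0], "rotation": [0, 0, 3]},
  {"gripper": 0, "offset": [0, 0, 0], "rotation": [0, 0, 0]},
  {"gripper": 0.5, "offset": [0, 0, 0], "rotation": [0, 0, 0]},
  {"gripper": 0.5, "offset": [0, 0, 0], "rotation": [0, 0, 0]},
  {"gripper": 0.5, "offset": [0, 0, 0], "rotation": [0, 0, 0]},
  {"gripper": 0.5, "offset": [0, 0, 0], "rotation": [0, 0, 0]},
  {"gripper": 0.6, "offset": [0, 0, -0.02], "rotation": [0, 0, 0]},
  {"gripper": 0.6, "offset": [0, 0, -0.03], "rotation": [0, 0, 0]},
  {"gripper": 0.6, "offset": [0, 0, -0.04], "rotation": [0, 0, 0]},
  {"gripper": 0.6, "offset": [0, 0, -0.03], "rotation": [0, 0, 0]},
  {"gripper": 0.6, "offset": [0.038, -0.011, 0], "rotation": [0, 0, 0]},
  {"gripper": 0.6, "offset": [0.038, -0.011, 0], "rotation": [0, 0, 0]},
  {"gripper": 0.6, "offset": [0.038, -0.011, 0], "rotation": [0, 0, 0]},
  {"gripper": 0.6, "offset": [0.038, -0.011, 0], "rotation": [0, 0, 0]},
  {"gripper": 0.6, "offset": [0.038, -0.011, 0], "rotation": [0, 0, 0]},
  {"gripper": 0.6, "offset": [0.038, -0.011, 0], "rotation": [0, 0, 0]},
  {"gripper": 0.6, "offset": [0.035, -0.012, 0], "rotation": [0, 0, 0]},
  {"gripper": 0.6, "offset": [0, 0, 0], "rotation": [0, 0, -8]},
  {"gripper": 0.6, "offset": [0, 0, 0], "rotation": [0, 0, -8]},
  {"gripper": 0.6, "offset": [0, 0, 0], "rotation": [0, 0, -8]},
])

```text
clock: 49.55
position: [0.6859, 0.1485, 0.1665]
ee_rot: [0.996, 0.091, -0.001, 0.0]
ft_force: [0.9, 0.9, -0.4]
grip_width: 0.601
grasp_force: 0.0
```

Emit:
jog_arm([
  {"gripper": 0.6, "offset": [0, 0, 0], "rotation": [0, 0, -8]},
  {"gripper": 0.6, "offset": [0, 0, 0], "rotation": [0, 0, -8]},
  {"gripper": 0.6, "offset": [0, 0, 0], "rotation": [0, 0, -8]},
  {"gripper": 0.6, "offset": [0, 0, 0], "rotation": [0, 0, -8]},
  {"gripper": 0.6, "offset": [0, 0, 0], "rotation": [0, 0, -8]},
  {"gripper": 0.6, "offset": [0, 0, 0], "rotation": [0, 0, -8]},
  {"gripper": 0.6, "offset": [0, 0, 0], "rotation": [0, 0, -8]},
  {"gripper": 0.6, "offset": [0, 0, 0], "rotation": [0, 0, -8]},
  {"gripper": 0.6, "offset": [0, 0, 0], "rotation": [0, 0, -8]},
  {"gripper": 0.6, "offset": [0, 0, 0], "rotation": [0, 0, -8]},
  {"gripper": 0.6, "offset": [0, 0, 0], "rotation": [0, 0, -3]},
  {"gripper": 0.6, "offset": [0, 0, 0], "rotation": [0, 0, 0]},
  {"gripper": 0.6, "offset": [0, 0, 0], "rotation": [0, 0, 0]},
])

```text
clock: 50.85
position: [0.6859, 0.1483, 0.1672]
ee_rot: [0.689, 0.725, -0.0, -0.0]
ft_force: [0.3, -0.4, -0.4]
grip_width: 0.601
grasp_force: 0.0
```

```bash
python3 - <<'E'
from h import *
o=obs();im=imaging.camera('wrist');cv2.imwrite('pics/w16.png',im)
T=R.from_quat(o['ee_rot']);c=np.array([.6877,.1483,.0905])
print(toolof(o,[c[0],c[1],.056]))
for s in(-.026,0,.026):print('bar',w2p('wrist',c+T.apply([s,0,0]),o).round(0))
g=im.max(2)
for r in range(160,262,8):
    row=g[r,225:335];print(r,''.join('#' if v<75 else '+' if v<110 else '.' for v in row[::1]))
E
```

```text
t 50.85 p [0.6859 0.1483 0.1672] yaw x 92.95 z [-0. -0. -1.] w 0.601 F [ 0.3 -0.4 -0.4] q [ 0.03  0.57 -0.46  1.27  0.25  1.36 -0.37]
[-6.12391122e-05  1.86493428e-03  1.11149553e-01]
bar [281. 237.]
bar [281. 207.]
bar [281. 176.]
160 ####++.................................................................................+++++++++++++++++++++++
168 ###+#++#####+..........................................................................+++++++++++++++++++++++
176 ......+++#++++##.......................................................................+++++++++++++++++++++++
184 .........++++++++.....................................................................++++++++++++++++++++++++
192 ........+++++++++.....................................................................++++++++++++++++++++++++
200 ..+++++++++++.........................................................................++++++++++++++++++++++++
208 ++++.................................................................................+++++++++++++++++++++++++
216 ....................................................................................++++++++++++++++++++++++++
224 ................................................................++++++++++++++++++++++++++++++++++++++++++++++
232 ................................................................++++++++++++++++++++++++++++++++++++++++++++++
240 ................................................................++++++++++++++++++++++++++++++++++++++++++++++
248 ...............................................................+++++++++++++++++++++++++++++++++++++++++++++++
256 ...............................................................+++++++++++++++++++++++++++++++++++++++++++++++
```

```bash
python3 - <<'E'
import cv2
g=cv2.imread('pics/w16.png').max(2)
for r in range(156,262,6):print(r,*(g[r,245:320:3]))
g=cv2.imread('pics/w6.png').max(2)
print()
for r in range(108,130,2):print(r,*(g[r,236:326:4]))
E
```

```text
156 227 226 218 207 212 214 214 213 216 214 220 234 235 235 231 216 214 218 217 216 217 217 128 99 99
162 228 228 219 203 211 213 214 235 247 246 236 221 216 216 221 238 246 245 225 213 216 215 114 93 100
168 226 224 220 198 212 225 246 225 209 221 243 240 178 182 243 238 215 192 234 242 215 216 118 98 97
174 197 225 219 186 218 244 212 245 247 247 248 124 117 127 130 248 247 247 240 220 239 214 114 94 92
180 209 217 222 188 222 239 246 247 247 246 193 124 135 133 122 203 247 246 246 244 238 210 112 96 97
186 195 226 226 185 215 243 246 246 244 150 141 127 137 135 120 123 143 245 246 246 233 200 101 95 93
192 205 226 224 181 213 242 247 247 240 133 134 124 135 136 125 183 150 244 246 246 237 205 99 97 98
198 230 231 230 187 210 215 246 246 246 194 230 135 129 128 119 178 162 247 246 244 220 208 96 97 96
204 233 238 234 183 212 213 215 242 246 246 169 136 137 139 138 139 248 247 236 199 227 202 100 103 101
210 202 203 226 159 212 223 227 224 225 222 197 130 135 133 135 140 169 219 228 228 227 183 98 96 96
216 171 167 174 201 201 194 197 197 199 197 197 131 133 134 120 140 192 195 195 
[... 1028 characters left out ...]
8 117 117 112 94 121 144 181
116 202 201 133 121 123 122 120 122 122 130 133 130 127 125 135 131 130 130 126 118 184 166 195
118 199 208 171 126 126 132 130 127 127 134 133 130 127 124 137 137 137 137 132 134 216 144 186
120 195 206 200 120 123 122 127 122 128 130 136 132 127 127 133 138 136 132 132 156 218 117 171
122 187 207 202 115 119 123 122 121 121 132 135 128 126 119 128 132 134 135 129 202 215 123 176
124 189 204 208 130 112 123 132 130 127 131 133 127 122 117 165 164 140 124 122 212 218 131 180
126 188 201 210 189 167 181 241 243 235 158 132 124 137 192 249 248 186 129 177 216 215 132 182
128 189 194 205 210 211 206 247 247 247 228 146 134 222 248 247 247 160 159 215 216 217 131 183
```

The far bar spans columns 278–290 and rows 172–231. It is aligned with the tool and about 2.5 mm to +y. I'll descend, clamp and turn backward.

Emit:
jog_arm([
  {"gripper": 0.5, "offset": [0, 0.0025, 0.03], "rotation": [0, 0, 0]},
  {"gripper": 0.5, "offset": [0, 0, 0.04], "rotation": [0, 0, 0]},
  {"gripper": 0.5, "offset": [0, 0, 0.03], "rotation": [0, 0, 0]},
  {"gripper": 0.5, "offset": [0, 0, 0.011], "rotation": [0, 0, 0]},
  {"gripper": 0.5, "offset": [0, 0, 0], "rotation": [0, 0, 0]},
  {"gripper": 0, "offset": [0, 0, 0], "rotation": [0, 0, 0]},
  {"gripper": 0, "offset": [0, 0, 0], "rotation": [0, 0, 0]},
  {"gripper": 0, "offset": [0, 0, 0], "rotation": [0, 0, 0]},
  {"gripper": 0, "offset": [0, 0, 0], "rotation": [0, 0, 0]},
  {"gripper": 0, "offset": [0, 0, 0], "rotation": [0, 0, 0]},
  {"gripper": 0, "offset": [0, 0, 0], "rotation": [0, 0, 0]},
  {"gripper": 0, "offset": [0, 0, 0], "rotation": [0, 0, 0]},
], newtons=20)

```text
clock: 52.1
position: [0.6893, 0.1488, 0.0582]
ee_rot: [0.688, 0.726, 0.001, 0.001]
ft_force: [-1.9, 0.0, 5.8]
grip_width: 0.106
grasp_force: 24.0
```

```bash
python3 - <<'E'
from h import *
o=obs();print(o['grasp_force'],o['torque'])
E
```

```text
t 52.1 p [0.6893 0.1488 0.0582] yaw x 93.05 z [ 0.002  0.    -1.   ] w 0.106 F [-1.9  0.   5.8] q [ 0.02  0.66 -0.45  1.37  0.29  1.18 -0.4 ]
23.98953080177307 [-0.03580412  0.34444026  0.00726961]
```

Emit:
jog_arm([
  {"gripper": 0, "offset": [0, 0, -0.0002], "rotation": [0, 0, -8]},
  {"gripper": 0, "offset": [0, 0, -0.0002], "rotation": [0, 0, -8]},
  {"gripper": 0, "offset": [0, 0, -0.0002], "rotation": [0, 0, -8]},
  {"gripper": 0, "offset": [0, 0, -0.0002], "rotation": [0, 0, -8]},
  {"gripper": 0, "offset": [0, 0, -0.0002], "rotation": [0, 0, -8]},
  {"gripper": 0, "offset": [0, 0, -0.0002], "rotation": [0, 0, -8]},
  {"gripper": 0, "offset": [0, 0, -0.0002], "rotation": [0, 0, -8]},
  {"gripper": 0, "offset": [0, 0, -0.0002], "rotation": [0, 0, -8]},
  {"gripper": 0, "offset": [0, 0, -0.0002], "rotation": [0, 0, -8]},
  {"gripper": 0, "offset": [0, 0, -0.0002], "rotation": [0, 0, -8]},
  {"gripper": 0, "offset": [0, 0, -0.0002], "rotation": [0, 0, -8]},
  {"gripper": 0, "offset": [0, 0, -0.0002], "rotation": [0, 0, -8]},
  {"gripper": 0, "offset": [0, 0, -0.0002], "rotation": [0, 0, -8]},
  {"gripper": 0, "offset": [0, 0, 0], "rotation": [0, 0, -8]},
  {"gripper": 0, "offset": [0, 0, 0], "rotation": [0, 0, -4]},
  {"gripper": 0, "offset": [0, 0, 0], "rotation": [0, 0, -4]},
  {"gripper": 0, "offset": [0, 0, 0], "rotation": [0, 0, 0]},
])

```text
clock: 53.8
position: [0.6895, 0.1501, 0.0597]
ee_rot: [-0.286, 0.958, 0.001, 0.002]
ft_force: [4.5, 4.6, -2.9]
grip_width: 0.111
grasp_force: 22.8
```

```bash
python3 - <<'E'
from h import *
o=obs();print(o['grasp_force'],o['torque'])
E
```

```text
t 53.8 p [0.6895 0.1501 0.0597] yaw x -146.76 z [ 0.003  0.003 -1.   ] w 0.111 F [ 4.5  4.6 -2.9] q [ 0.25  0.77 -0.83  1.35  0.57  1.26  1.54]
22.84793347120285 [ 1.20319174 -0.92892273  0.03437782]
```

Now small steps to feel the stop.

Emit:
jog_arm([
  {"gripper": 0, "offset": [0, 0, 0], "rotation": [0, 0, -3]},
  {"gripper": 0, "offset": [0, 0, 0], "rotation": [0, 0, -3]},
  {"gripper": 0, "offset": [0, 0, 0], "rotation": [0, 0, -2]},
  {"gripper": 0, "offset": [0, 0, 0], "rotation": [0, 0, 0]},
])

```text
clock: 54.2
position: [0.6894, 0.1498, 0.0597]
ee_rot: [-0.351, 0.936, 0.001, 0.002]
ft_force: [1.8, 4.9, -2.0]
grip_width: 0.106
grasp_force: 40.8
```

```bash
python3 - <<'E'
from h import *
o=obs();print(o['grasp_force'],o['torque'])
E
```

```text
t 54.2 p [0.6894 0.1498 0.0597] yaw x -138.92 z [ 0.002  0.003 -1.   ] w 0.106 F [ 1.8  4.9 -2. ] q [ 0.26  0.78 -0.86  1.35  0.58  1.27  1.67]
40.84120527295454 [ 1.09533602 -0.76954905 -0.88035777]
```

The stop is felt. I'll release for the drop, realign, go lower, clamp and turn forward.

Emit:
jog_arm([
  {"gripper": 0, "offset": [0, 0, 0], "rotation": [0, 0, 5]},
  {"gripper": 0.4, "offset": [0, 0, 0], "rotation": [0, 0, 2]},
  {"gripper": 0.4, "offset": [0, 0, 0], "rotation": [0, 0, 0]},
  {"gripper": 0.4, "offset": [0, 0, 0], "rotation": [0, 0, 0]},
  {"gripper": 0.4, "offset": [0, 0, 0], "rotation": [0, 0, 0]},
  {"gripper": 0.4, "offset": [0, 0, 0], "rotation": [0, 0, 0]},
  {"gripper": 0.4, "offset": [0, 0, 0.006], "rotation": [0, 0, 0]},
  {"gripper": 0.4, "offset": [0, 0, 0], "rotation": [0, 0, 0]},
  {"gripper": 0, "offset": [0, 0, 0], "rotation": [0, 0, 0]},
  {"gripper": 0, "offset": [0, 0, 0], "rotation": [0, 0, 0]},
  {"gripper": 0, "offset": [0, 0, 0], "rotation": [0, 0, 0]},
  {"gripper": 0, "offset": [0, 0, 0], "rotation": [0, 0, 0]},
  {"gripper": 0, "offset": [0, 0, 0], "rotation": [0, 0, 0]},
  {"gripper": 0, "offset": [0, 0, 0.0002], "rotation": [0, 0, 8]},
  {"gripper": 0, "offset": [0, 0, 0.0002], "rotation": [0, 0, 8]},
  {"gripper": 0, "offset": [0, 0, 0.0002], "rotation": [0, 0, 8]},
  {"gripper": 0, "offset": [0, 0, 0.0003], "rotation": [0, 0, 8]},
  {"gripper": 0, "offset": [0, 0, 0.0002], "rotation": [0, 0, 8]},
  {"gripper": 0, "offset": [0, 0, 0.0002], "rotation": [0, 0, 8]},
  {"gripper": 0, "offset": [0, 0, 0.0003], "rotation": [0, 0, 8]},
])

```text
clock: 56.2
position: [0.6879, 0.1498, 0.0514]
ee_rot: [0.193, 0.981, 0.001, -0.0]
ft_force: [-1.5, 3.8, -1.6]
grip_width: 0.105
grasp_force: 25.7
```

Emit:
jog_arm([
  {"gripper": 0, "offset": [0, 0, 0.0002], "rotation": [0, 0, 8]},
  {"gripper": 0, "offset": [0, 0, 0.0002], "rotation": [0, 0, 8]},
  {"gripper": 0, "offset": [0, 0, 0.0002], "rotation": [0, 0, 8]},
  {"gripper": 0, "offset": [0, 0, 0.0003], "rotation": [0, 0, 8]},
  {"gripper": 0, "offset": [0, 0, 0.0002], "rotation": [0, 0, 8]},
  {"gripper": 0, "offset": [0, 0, 0.0002], "rotation": [0, 0, 8]},
  {"gripper": 0, "offset": [0, 0, 0.0002], "rotation": [0, 0, 8]},
  {"gripper": 0, "offset": [0, 0, 0.0003], "rotation": [0, 0, 8]},
  {"gripper": 0, "offset": [0, 0, 0.0002], "rotation": [0, 0, 8]},
  {"gripper": 0, "offset": [0, 0, 0.0002], "rotation": [0, 0, 8]},
  {"gripper": 0, "offset": [0, 0, 0.0002], "rotation": [0, 0, 8]},
  {"gripper": 0, "offset": [0, 0, 0.0003], "rotation": [0, 0, 8]},
  {"gripper": 0, "offset": [0, 0, 0.0002], "rotation": [0, 0, 8]},
  {"gripper": 0, "offset": [0, 0, 0.0002], "rotation": [0, 0, 8]},
  {"gripper": 0, "offset": [0, 0, 0.0002], "rotation": [0, 0, 8]},
  {"gripper": 0, "offset": [0, 0, 0.0003], "rotation": [0, 0, 8]},
  {"gripper": 0, "offset": [0, 0, 0.0002], "rotation": [0, 0, 8]},
  {"gripper": 0, "offset": [0, 0, 0.0002], "rotation": [0, 0, 6]},
  {"gripper": 0, "offset": [0, 0, 0], "rotation": [0, 0, 6]},
  {"gripper": 0, "offset": [0, 0, 0], "rotation": [0, 0, 0]},
])

```text
clock: 58.2
position: [0.6899, 0.1498, 0.0481]
ee_rot: [0.996, 0.086, 0.002, -0.001]
ft_force: [4.5, 3.8, -2.9]
grip_width: 0.107
grasp_force: 25.5
```

```bash
python3 - <<'E'
from h import *
o=obs();print(o['grasp_force'],o['torque'])
E
```

```text
t 58.2 p [0.6899 0.1498 0.0481] yaw x 9.9 z [ 0.004  0.002 -1.   ] w 0.107 F [ 4.5  3.8 -2.9] q [-0.17  0.63 -0.16  1.39  0.11  1.13 -1.74]
25.49978345632553 [ 0.99672392 -1.15133866 -0.0127233 ]
```

Emit:
jog_arm([
  {"gripper": 0, "offset": [0, 0, 0.0001], "rotation": [0, 0, 3]},
  {"gripper": 0, "offset": [0, 0, 0.0001], "rotation": [0, 0, 3]},
  {"gripper": 0, "offset": [0, 0, 0.0001], "rotation": [0, 0, 3]},
  {"gripper": 0, "offset": [0, 0, 0], "rotation": [0, 0, 3]},
  {"gripper": 0, "offset": [0, 0, 0], "rotation": [0, 0, 3]},
  {"gripper": 0, "offset": [0, 0, 0], "rotation": [0, 0, 3]},
  {"gripper": 0, "offset": [0, 0, 0], "rotation": [0, 0, 0]},
])

```text
clock: 58.9
position: [0.69, 0.1497, 0.0478]
ee_rot: [0.998, -0.069, 0.002, -0.001]
ft_force: [5.6, 3.0, -3.1]
grip_width: 0.11
grasp_force: 26.3
```

```bash
python3 - <<'E'
from h import *
o=obs();print(o['grasp_force'],o['torque'])
E
```

```text
t 58.9 p [0.69   0.1497 0.0478] yaw x -7.97 z [ 0.004  0.001 -1.   ] w 0.11 F [ 5.6  3.  -3.1] q [-0.21  0.63 -0.1   1.39  0.07  1.12 -2.03]
26.30106031894684 [ 0.83921678 -1.29293861  0.3171207 ]
```

Emit:
jog_arm([
  {"gripper": 0, "offset": [0, 0, 0], "rotation": [0, 0, 3]},
  {"gripper": 0, "offset": [0, 0, 0], "rotation": [0, 0, 2]},
  {"gripper": 0, "offset": [0, 0, 0], "rotation": [0, 0, 0]},
  {"gripper": 0.4, "offset": [0, 0, 0], "rotation": [0, 0, 0]},
  {"gripper": 0.4, "offset": [0, 0, 0], "rotation": [0, 0, 0]},
  {"gripper": 0.4, "offset": [0, 0, 0], "rotation": [0, 0, 0]},
  {"gripper": 0.4, "offset": [0, 0, 0], "rotation": [0, 0, 0]},
  {"gripper": 0.4, "offset": [0, 0, -0.02], "rotation": [0, 0, 0]},
  {"gripper": 0.4, "offset": [0, 0, -0.04], "rotation": [0, 0, 0]},
  {"gripper": 0.4, "offset": [0, 0, -0.04], "rotation": [0, 0, 0]},
  {"gripper": 0.4, "offset": [0, 0, -0.04], "rotation": [0, 0, 0]},
  {"gripper": 0.4, "offset": [0, 0, -0.04], "rotation": [0, 0, 0]},
  {"gripper": 0, "offset": [0, 0, -0.02], "rotation": [0, 0, -7]},
  {"gripper": 0, "offset": [0, 0, 0], "rotation": [0, 0, -6]},
  {"gripper": 0, "offset": [-0.04, 0, 0], "rotation": [0, 0, 0]},
  {"gripper": 0, "offset": [-0.04, 0, 0], "rotation": [0, 0, 0]},
  {"gripper": 0, "offset": [-0.04, 0, 0], "rotation": [0, 0, 0]},
  {"gripper": 0, "offset": [-0.04, 0.02, 0], "rotation": [0, 0, 0]},
  {"gripper": 0, "offset": [-0.04, 0.03, 0], "rotation": [0, 0, 0]},
  {"gripper": 0, "offset": [-0.04, 0.03, 0], "rotation": [0, 0, 0]},
])

```text
clock: 60.9
position: [0.4468, 0.0674, 0.247]
ee_rot: [1.0, 0.001, 0.0, 0.0]
ft_force: [-0.1, -1.0, 0.5]
grip_width: 0.001
grasp_force: 0.0
```

Emit:
jog_arm([
  {"gripper": 0, "offset": [-0.04, 0.03, 0], "rotation": [0, 0, 0]},
  {"gripper": 0, "offset": [-0.033, 0.03, 0], "rotation": [0, 0, 0]},
  {"gripper": 0, "offset": [0, 0.04, 0], "rotation": [0, 0, 0]},
  {"gripper": 0, "offset": [0, 0.04, 0], "rotation": [0, 0, 0]},
  {"gripper": 0, "offset": [0, 0.04, 0], "rotation": [0, 0, 0]},
  {"gripper": 0, "offset": [0, 0.04, 0], "rotation": [0, 0, 0]},
  {"gripper": 0, "offset": [0, 0.04, 0], "rotation": [0, 0, 0]},
  {"gripper": 0, "offset": [0, 0.04, 0], "rotation": [0, 0, 0]},
  {"gripper": 0, "offset": [0, 0.04, 0], "rotation": [0, 0, 0]},
  {"gripper": 0, "offset": [0, 0, 0.04], "rotation": [0, 0, 0]},
  {"gripper": 0, "offset": [0, 0, 0.03], "rotation": [0, 0, 0]},
  {"gripper": 0, "offset": [0, 0, 0], "rotation": [0, 0, 0]},
  {"gripper": 0, "offset": [0, 0, 0], "rotation": [0, 0, 0]},
])

```text
clock: 62.2
position: [0.376, -0.2719, 0.178]
ee_rot: [1.0, 0.001, -0.0, 0.0]
ft_force: [-0.0, -0.3, 1.2]
grip_width: 0.002
grasp_force: 0.0
```

```bash
python3 - <<'E'
from h import *
o=obs();im=imaging.camera('wrist');cv2.imwrite('pics/w17.png',im)
print('btn',w2p('wrist',[.3762,-.2696,.068],o),'knob',w2p('wrist',[.3971,-.329,.114],o),'tip',w2p('wrist',o['position']+[0,0,.014],o))
dark('w',im,70,80)
g=im.max(2)
for r in range(140,260,5):print(r,''.join('#' if v<60 else '+' if v<110 else '.' for v in g[r,210:390:2]))
t=imaging.camera('top');dark('top',t[140:260,190:225],60,15)
print(t.max(2)[244:256,196:224:2])
E
```

```text
t 62.2 p [ 0.376  -0.2719  0.178 ] yaw x 0.07 z [-0. -0. -1.] w 0.002 F [-0.  -0.3  1.2] q [ 0.17 -0.02  0.36  1.93  0.01  1.22 -1.04]
btn [276.39766037 194.35638036] knob [355.43237345 185.92096297] tip [278.77721358 263.35413085]
w bbox (387, 293, 24, 24) ctr 399.0 305.0
w bbox (22, 256, 516, 164) ctr 280.0 338.0
w bbox (336, 163, 38, 35) ctr 355.0 180.5
w bbox (534, 48, 26, 9) ctr 547.0 52.5
w bbox (5, 46, 37, 7) ctr 23.5 49.5
w bbox (157, 0, 113, 57) ctr 213.5 28.5
140 ............................................................................++...+++++++++
145 ................................................................................++++++++++
150 ..............................................................................++++++++++++
155 ........................................................+++..+++........++++++++++++++++++
160 ........................................................++++++++++++++++++++++++++++++++++
165 .......................................................+++++++++++++++++++++++++++++++++++
170 ....................................................
[... 1662 characters left out ...]
9 236 205 104  73 107 134 126 120 118 110 113 148]
 [195 210 248 216 104  71 101 131 133 125 121 111 112 147]
 [196 228 252 219 103  70  82 119 136 137 120 113 111 145]
 [197 239 252 208 102  71  74 102 135 134 120 117 108 138]
 [199 244 251 170 110  80  74  88 132 139 123 118 105 118]
 [191 247 250 152 113  89  71  80 129 146 123 118 100 106]
 [151 247 250 151 114  84  66  77 134 173 124 118  99 107]
 [128 244 252 173 110  74  66  81 148 216 124 117 101 122]
 [128 236 253 195  99  65  65  93 154 220 120 116 102 140]
 [154 229 253 198  99  64  68 110 149 192 117 112 101 144]
 [189 235 253 189 100  65  89 129 142 152 115 108  99 145]
 [198 226 252 184 100  68 115 138 134 122 117 103 101 154]]
```

```bash
python3 - <<'E'
from h import *
t=imaging.camera('top');c=t[155:245,188:232];dark('top',c,85,60)
for x,y in((.6216,.1455),(.5496,.1416),(.4783,.1391)):print(w2p('top',[x,y,.03])-[188,155])
g=c.max(2)
for r in range(0,90,3):print(''.join('#' if v<60 else '+' if v<100 else '.' for v in g[r]))
E
```

```text
top bbox (6, 7, 23, 21) ctr 17.5 17.5
[16.33516464 14.98100491]
[17.60427573 42.21841005]
[18.33460309 69.72923611]
............................................
............................................
............................................
..........++++.......+++++..................
........++..............++++................
......+++................+#++...............
......+++...++..........++##+...............
........++.............++##++....++.........
...........+++++++++++###++.................
................++++........................
............................................
...............++++++.......................
..........++++........+++++.................
........++...............++++...............
........+.................++++..............
..........................++++..............
.......................++++++...............
...............+++++++++++..................
............................................
............................................
............................................
.............+...........++.................
.........+++...............++...............
........+++.................++..............
........+++.................++..............
..........++...............++...............
............+++++....+++++..................
............................................
............................................
.................+++........................
```

All three rolls are in their cups. Now I'll approach the button.

Emit:
jog_arm([
  {"gripper": 0, "offset": [0, -0.001, 0.04], "rotation": [0, 0, 0]},
  {"gripper": 0, "offset": [0, 0, 0.04], "rotation": [0, 0, 0]},
  {"gripper": 0, "offset": [0, 0, 0.025], "rotation": [0, 0, 0]},
  {"gripper": 0, "offset": [0, 0, 0.01], "rotation": [0, 0, 0]},
  {"gripper": 0, "offset": [0, 0, 0.003], "rotation": [0, 0, 0]},
  {"gripper": 0, "offset": [0, 0, 0], "rotation": [0, 0, 0]},
  {"gripper": 0, "offset": [0, 0, 0], "rotation": [0, 0, 0]},
])

```text
clock: 63.05
position: [0.377, -0.2714, 0.0606]
ee_rot: [1.0, 0.001, 0.001, 0.001]
ft_force: [0.2, 0.6, -0.2]
grip_width: 0.0
grasp_force: 0.0
```

Emit:
jog_arm([
  {"gripper": 0, "offset": [0, 0, 0.002], "rotation": [0, 0, 0]},
  {"gripper": 0, "offset": [0, 0, 0.002], "rotation": [0, 0, 0]},
  {"gripper": 0, "offset": [0, 0, 0], "rotation": [0, 0, 0]},
])

```text
clock: 63.35
position: [0.3759, -0.2708, 0.0551]
ee_rot: [1.0, 0.001, 0.0, 0.0]
ft_force: [-1.0, 0.2, 0.4]
grip_width: -0.001
grasp_force: 0.0
```

Emit:
jog_arm([
  {"gripper": 0, "offset": [0, 0, 0.002], "rotation": [0, 0, 0]},
  {"gripper": 0, "offset": [0, 0, 0.002], "rotation": [0, 0, 0]},
  {"gripper": 0, "offset": [0, 0, 0], "rotation": [0, 0, 0]},
])

```text
clock: 63.65
position: [0.3757, -0.2707, 0.0508]
ee_rot: [1.0, 0.001, -0.0, -0.0]
ft_force: [-0.1, 0.5, -0.1]
grip_width: 0.002
grasp_force: 0.0
```

```bash
cat > k.py <<'E'
from h import *
o=obs();im=imaging.camera('wrist');dark('w',im,62,150)
print('up',w2p('wrist',[.3971,-.329,.114],o),'down',w2p('wrist',[.325,-.329,.077],o))
E
python3 k.py
```

```text
t 63.65 p [ 0.3757 -0.2707  0.0508] yaw x 0.06 z [-0.  0. -1.] w 0.002 F [-0.1  0.5 -0.1] q [ 0.18  0.14  0.37  2.07 -0.06  0.94 -0.99]
w bbox (406, 254, 81, 52) ctr 446.5 280.0
w bbox (22, 239, 515, 181) ctr 279.5 329.5
w bbox (0, 29, 345, 3) ctr 172.5 30.5
up [438.82194439 279.86918194] down [384.55263546 356.23825015]
```

Emit:
jog_arm([
  {"gripper": 0, "offset": [0, 0, 0.002], "rotation": [0, 0, 0]},
  {"gripper": 0, "offset": [0, 0, 0.002], "rotation": [0, 0, 0]},
  {"gripper": 0, "offset": [0, 0, 0], "rotation": [0, 0, 0]},
])

```text
clock: 64.0
position: [0.376, -0.271, 0.047]
ee_rot: [1.0, 0.001, 0.0, 0.0]
ft_force: [0.5, 0.6, 1.3]
grip_width: -0.001
grasp_force: 0.9
```

```bash
python3 k.py
```

```text
t 64.0 p [ 0.376 -0.271  0.047] yaw x 0.06 z [ 0. -0. -1.] w -0.001 F [0.5 0.6 1.3] q [ 0.18  0.15  0.37  2.08 -0.07  0.93 -0.98]
w bbox (22, 242, 515, 178) ctr 279.5 331.0
w bbox (405, 29, 155, 3) ctr 482.5 30.5
w bbox (0, 28, 372, 4) ctr 186.0 30.0
up [443.17584754 286.27962392] down [386.31141521 362.08905186]
```

Emit:
jog_arm([
  {"gripper": 0, "offset": [0, 0, 0.002], "rotation": [0, 0, 0]},
  {"gripper": 0, "offset": [0, 0, 0.002], "rotation": [0, 0, 0]},
  {"gripper": 0, "offset": [0, 0, 0], "rotation": [0, 0, 0]},
])

```text
clock: 64.35
position: [0.3761, -0.271, 0.044]
ee_rot: [1.0, 0.0, 0.0, -0.0]
ft_force: [-5.1, 3.7, 14.7]
grip_width: -0.0
grasp_force: 7.5
```

```bash
cat >> k.py <<'E'
g=im.max(2)
for r in range(235,330,6):print(r,''.join('#' if v<60 else '+' if v<110 else '.' for v in g[r,330:520:2]))
E
python3 k.py
```

```text
t 64.35 p [ 0.3761 -0.271   0.044 ] yaw x 0.05 z [ 0.  0. -1.] w -0.0 F [-5.1  3.7 14.7] q [ 0.18  0.15  0.37  2.08 -0.07  0.92 -0.98]
w bbox (22, 245, 515, 175) ctr 279.5 332.5
w bbox (352, 28, 208, 3) ctr 456.0 29.5
w bbox (0, 28, 351, 3) ctr 175.5 29.5
up [447.34926063 291.54653716] down [388.10082836 366.86122388]
235 +++++++++++++++++++++++++++++++++++++++++++++++++++++++++++++++++++++++++++++++++++++++++++++++
241 +++++++++++++++++++++++++++++++++++++++++++++++++++++++++++++++++++++++++++++++++++++++++++++++
247 ++++++++++++++++++++++++++++++++++++++++++.++.+++++++++++++++++++++++++++++++.+++++++++++++++++
253 ++++++++++++++++++++++++++++++++++++++++++++++++++++++++++++++++++++++++..+++++++++++++++++++++
259 ++++++++++++++++++++++++++++++++++++++++++++++.++++++++++++++++++++++++++++++++++++++++++++++++
265 ++++++++++++++++++++++++++++++++++++++.+++++.++++++++++++++++++++++++++++++++++++++++++++++++++
271 +++++++++++++++++++++++++++++++++++++++++++++++++++++++++++++++++++++++++++++++++++++++++++++++
277 ....++++++++++++++++++++#++++++++++.+.++.++++.+++++++++++++++++++++++++++++++++++++++++++++++++
283 ........+.++++++.+++++++++++++++++.++++++++++++++++++++++++++++++++++++++++++++++++++++++++++++
289 ..............++.+.+++++++++++++++++.++++++++++++++++++++++++++++++++++++++++++++++++++++++++++
295 ....................+++++++++++++++.+....+++.++++++++++++++++++++++++++++++++++++++++++++++++++
301 ...........................++++++++.+++++++++++++++++++++++++++++++++++++++++++++++++++++++++++
307 .....+#########+...........+++++++++.++++++++++++++++++++++++++++++.+++++++++++++++++++++++++++
313 ++.+################+.......+++++++++++++++++++++++++++++++......+++++++++++++++++++++++++++++.
319 #########################++++++++++++++++++++++++++++++.++..+++++..+..++++++++++++++++++++++...
325 ###############################++++++++++++.+++++.+++.+++++.+.++.++++...+++++++++++++++++......
```

The button bottomed at 15 N and the raised knob is gone from its place, so the lever has dropped. I'll lift and go above where it should lie.

Emit:
jog_arm([
  {"gripper": 0, "offset": [0, 0, -0.01], "rotation": [0, 0, 0]},
  {"gripper": 0, "offset": [0, 0, -0.03], "rotation": [0, 0, 0]},
  {"gripper": 0, "offset": [0, 0, -0.04], "rotation": [0, 0, 0]},
  {"gripper": 0, "offset": [0, 0, -0.04], "rotation": [0, 0, 0]},
  {"gripper": 0.6, "offset": [0, 0, -0.016], "rotation": [0, 0, 0]},
  {"gripper": 0.6, "offset": [-0.025, 0.029, 0], "rotation": [0, 0, 0]},
  {"gripper": 0.6, "offset": [-0.026, 0.029, 0], "rotation": [0, 0, 0]},
  {"gripper": 0.6, "offset": [0, 0, 0], "rotation": [0, 0, 0]},
  {"gripper": 0.6, "offset": [0, 0, 0], "rotation": [0, 0, 0]},
  {"gripper": 0.6, "offset": [0, 0, 0], "rotation": [0, 0, 0]},
])

```text
clock: 65.4
position: [0.3255, -0.3282, 0.1791]
ee_rot: [1.0, 0.001, -0.0, -0.0]
ft_force: [0.2, -0.1, 0.2]
grip_width: 0.599
grasp_force: 0.0
```

```bash
python3 - <<'E'
from h import *
o=obs();im=imaging.camera('wrist');cv2.imwrite('pics/w18.png',im);dark('w',im,62,100)
print('up',w2p('wrist',[.3971,-.329,.114],o),'down',w2p('wrist',[.325,-.329,.077],o))
g=im.max(2)
for r in range(120,256,6):print(r,''.join('#' if v<62 else '+' if v<110 else '.' for v in g[r,220:340:2]))
E
```

```text
t 65.4 p [ 0.3255 -0.3282  0.1791] yaw x 0.12 z [-0.  0. -1.] w 0.599 F [ 0.2 -0.1  0.2] q [ 0.24 -0.03  0.45  1.94  0.01  1.23 -0.88]
w bbox (0, 259, 552, 161) ctr 276.0 339.5
up [280.25809192 115.51379704] down [279.83386166 197.75244773]
120 .............................................+++++++........
126 +............................................+++++++........
132 +##..........................................+++++++........
138 ++#+........................................++++++++.......+
144 +++.........................................++++++++.+++++++
150 .................................+..........++++++++.+++++++
156 .................................+..........++++++..++++++++
162 .................................+..........+++++....+++++++
168 .................................+..........+++++++.........
174 .......................................+++++++++++..........
180 ............................................................
186 ............................................................
192 .........................+++++++++++........................
198 .........................+++++++++++........................
204 .........................+++++++++++........................
210 ............................................................
216 ............................................................
222 ............................................................
228 ................................................++++++......
234 ...............................................++++++++.....
240 ............................................++++++++++......
246 .............................................+++++++++++.+++
252 ...........................................++.........++++++
```

```bash
python3 - <<'E'
import cv2
g=cv2.imread('pics/w18.png').max(2)
print('   ',*range(244,320,4))
for r in range(100,256,5):print(r,*g[r,244:320:4])
E
```

```text
244 248 252 256 260 264 268 272 276 280 284 288 292 296 300 304 308 312 316
100 195 195 194 191 188 191 190 188 190 189 188 188 186 187 189 186 142 99 106
105 193 193 191 188 188 187 188 186 128 139 129 139 184 183 184 185 140 98 97
110 192 191 195 190 188 188 190 183 116 122 117 127 184 187 189 184 132 90 99
115 192 193 193 192 190 188 191 184 117 118 117 133 187 190 189 184 128 95 99
120 191 190 191 192 190 186 191 185 120 117 121 143 183 186 188 184 126 94 97
125 191 192 188 187 189 190 190 182 119 118 116 137 188 185 186 187 122 83 81
130 189 190 187 186 186 191 189 181 118 121 115 136 184 186 184 182 111 81 82
135 192 191 191 194 188 187 188 181 121 150 119 138 183 184 185 181 108 84 82
140 190 192 188 188 185 189 188 177 129 194 141 139 183 186 187 179 111 82 83
145 190 192 184 181 186 184 191 176 141 195 142 137 185 187 185 177 102 89 85
150 191 188 179 173 173 169 173 164 145 192 139 149 186 186 188 177 95 83 83
155 192 190 182 172 171 169 175 165 142 193 137 147 184 186 184 173 89 85 79
160 195 191 190 173 171 170 173 165 146 197 139 118 185 179 157 176 90 137 132
165 196 19
[... 776 characters left out ...]
5 225 223 225 223 223 223 222 222 223 154 136 139 149 132 130 127
220 224 224 224 226 224 224 220 220 221 205 170 139 140 146 139 136 138 144 140
225 224 224 224 222 203 171 171 155 154 149 148 149 137 133 134 133 149 140 139
230 169 164 151 156 156 155 162 155 150 149 157 157 138 138 134 134 143 158 156
235 222 178 147 145 150 154 161 166 157 151 146 158 149 142 154 178 123 108 95
240 225 225 223 175 151 159 154 146 147 142 143 150 144 163 191 136 107 98 94
245 223 223 224 182 159 152 147 144 145 148 152 150 145 171 148 129 111 96 96
250 225 224 189 150 149 146 151 146 145 155 157 154 144 198 137 111 115 101 101
255 218 149 143 149 144 150 145 138 137 144 152 143 148 175 153 114 146 185 193
```

The dropped knob is seen at about (280.5,198), as predicted. I'll pinch its ends.

Emit:
jog_arm([
  {"gripper": 0.6, "offset": [0, 0.0005, 0.04], "rotation": [0, 0, 0]},
  {"gripper": 0.6, "offset": [0, 0, 0.04], "rotation": [0, 0, 0]},
  {"gripper": 0.6, "offset": [0, 0, 0.03], "rotation": [0, 0, 0]},
  {"gripper": 0.6, "offset": [0, 0, 0.019], "rotation": [0, 0, 0]},
  {"gripper": 0.6, "offset": [0, 0, 0], "rotation": [0, 0, 0]},
  {"gripper": 0, "offset": [0, 0, 0], "rotation": [0, 0, 0]},
  {"gripper": 0, "offset": [0, 0, 0], "rotation": [0, 0, 0]},
  {"gripper": 0, "offset": [0, 0, 0], "rotation": [0, 0, 0]},
  {"gripper": 0, "offset": [0, 0, 0], "rotation": [0, 0, 0]},
  {"gripper": 0, "offset": [0, 0, 0], "rotation": [0, 0, 0]},
  {"gripper": 0, "offset": [0, 0, 0], "rotation": [0, 0, 0]},
], newtons=20)

```text
clock: 66.55
position: [0.326, -0.3296, 0.0514]
ee_rot: [1.0, 0.001, 0.001, 0.0]
ft_force: [-1.1, 3.1, 8.3]
grip_width: 0.246
grasp_force: 25.4
```

Gripped (21 mm). Now I'll lift it along its arc, to just past upright.

Emit:
jog_arm([
  {"gripper": 0, "offset": [0.0035, 0, -0.006], "rotation": [0, 0, 0]},
  {"gripper": 0, "offset": [0.0041, 0, -0.0057], "rotation": [0, 0, 0]},
  {"gripper": 0, "offset": [0.0046, 0, -0.0053], "rotation": [0, 0, 0]},
  {"gripper": 0, "offset": [0.0051, 0, -0.0047], "rotation": [0, 0, 0]},
  {"gripper": 0, "offset": [0.0056, 0, -0.0043], "rotation": [0, 0, 0]},
  {"gripper": 0, "offset": [0.0059, 0, -0.0036], "rotation": [0, 0, 0]},
  {"gripper": 0, "offset": [0.0063, 0, -0.0031], "rotation": [0, 0, 0]},
  {"gripper": 0, "offset": [0.0066, 0, -0.0024], "rotation": [0, 0, 0]},
  {"gripper": 0, "offset": [0.0068, 0, -0.0017], "rotation": [0, 0, 0]},
  {"gripper": 0, "offset": [0.0069, 0, -0.0011], "rotation": [0, 0, 0]},
  {"gripper": 0, "offset": [0.007, 0, -0.0003], "rotation": [0, 0, 0]},
  {"gripper": 0, "offset": [0.007, 0, 0.0003], "rotation": [0, 0, 0]},
  {"gripper": 0, "offset": [0.0025, 0, 0.0004], "rotation": [0, 0, 0]},
  {"gripper": 0, "offset": [0, 0, 0], "rotation": [0, 0, 0]},
  {"gripper": 0, "offset": [0, 0, 0], "rotation": [0, 0, 0]},
])

```text
clock: 68.05
position: [0.3979, -0.3298, 0.0881]
ee_rot: [1.0, 0.001, 0.001, 0.001]
ft_force: [-1.2, -3.0, 6.8]
grip_width: 0.248
grasp_force: 22.1
```

Emit:
jog_arm([
  {"gripper": 0.6, "offset": [0, 0, 0], "rotation": [0, 0, 0]},
  {"gripper": 0.6, "offset": [0, 0, 0], "rotation": [0, 0, 0]},
  {"gripper": 0.6, "offset": [0, 0, 0], "rotation": [0, 0, 0]},
  {"gripper": 0.6, "offset": [0, 0, 0], "rotation": [0, 0, 0]},
  {"gripper": 0.6, "offset": [0, 0, 0], "rotation": [0, 0, 0]},
  {"gripper": 0.6, "offset": [0, 0, -0.01], "rotation": [0, 0, 0]},
  {"gripper": 0.6, "offset": [0, 0, -0.02], "rotation": [0, 0, 0]},
  {"gripper": 0.6, "offset": [0, 0, -0.03], "rotation": [0, 0, 0]},
  {"gripper": 0.6, "offset": [0, 0, -0.04], "rotation": [0, 0, 0]},
  {"gripper": 0.6, "offset": [-0.02, 0, -0.02], "rotation": [0, 0, 0]},
  {"gripper": 0.6, "offset": [0, 0, 0], "rotation": [0, 0, 0]},
  {"gripper": 0.6, "offset": [0, 0, 0], "rotation": [0, 0, 0]},
  {"gripper": 0.6, "offset": [0, 0, 0], "rotation": [0, 0, 0]},
])

```text
clock: 69.35
position: [0.377, -0.3288, 0.2068]
ee_rot: [1.0, 0.001, -0.0, -0.0]
ft_force: [-0.0, 0.4, -0.3]
grip_width: 0.6
grasp_force: 0.0
```

```bash
python3 - <<'E'
from h import *
o=obs();im=imaging.camera('wrist');cv2.imwrite('pics/w19.png',im);dark('w',im,85,200)
print('up',w2p('wrist',[.3971,-.329,.114],o),'down',w2p('wrist',[.325,-.329,.077],o))
t=imaging.camera('top');c=t[155:245,188:232].max(2)
for r in range(0,90,4):print(''.join('#' if v<60 else '+' if v<100 else '.' for v in c[r]))
cv2.imwrite('pics/t19.png',t)
E
```

```text
t 69.35 p [ 0.377  -0.3288  0.2068] yaw x 0.09 z [-0.001  0.001 -1.   ] w 0.6 F [-0.   0.4 -0.3] q [ 0.2   0.05  0.45  1.81 -0.02  1.29 -0.92]
w bbox (503, 236, 57, 51) ctr 531.5 261.5
w bbox (269, 179, 24, 21) ctr 281.0 189.5
w bbox (210, 174, 23, 23) ctr 221.5 185.5
w bbox (305, 164, 12, 30) ctr 311.0 179.0
w bbox (0, 148, 560, 272) ctr 280.0 284.0
w bbox (458, 135, 64, 61) ctr 490.0 165.5
w bbox (0, 0, 560, 64) ctr 280.0 32.0
up [279.21888081 177.55141053] down [279.08509196 237.35999425]
............................................
............................................
...........+++++...+++++....................
........++..............++++................
......+++................++++...............
.......+++..............++#++...............
...........++++++++++++##+..................
............................................
............................................
...........+++.........++++.................
........+.................+++...............
..........................++++..............
.......................++++++...............
.................++++++++...................
............................................
............................................
............+...............................
........+++.................................
........++..................................
...........++...............................
.................++++++.....................
............................................
.................+++........................
```

```bash
python3 - <<'E'
import cv2
g=cv2.imread('pics/w19.png').max(2)
print('   ',*range(252,320,4))
for r in range(140,262,4):print(r,*g[r,252:320:4])
E
```

```text
252 256 260 264 268 272 276 280 284 288 292 296 300 304 308 312 316
140 189 191 190 171 171 190 190 186 185 185 187 169 169 137 108 107 111
144 190 189 188 176 169 179 190 185 185 186 183 185 181 133 104 108 107
148 188 190 192 182 168 168 187 186 181 183 183 182 185 133 96 95 97
152 190 189 188 188 174 166 185 186 181 181 184 180 181 123 92 94 93
156 190 191 185 187 184 172 167 183 177 181 182 181 179 121 95 97 98
160 187 191 185 187 182 166 105 111 115 167 176 125 110 96 89 96 99
164 192 189 189 185 187 179 109 114 114 175 152 108 107 97 90 90 87
168 191 189 189 184 188 178 108 108 106 111 109 106 107 95 78 81 83
172 188 187 183 185 184 177 120 103 90 106 106 109 108 89 83 79 83
176 189 186 186 187 185 180 121 103 111 171 177 166 159 105 80 81 81
180 186 190 185 185 120 76 65 63 63 75 107 179 177 100 78 79 87
184 189 188 185 184 91 67 60 66 60 65 69 179 173 98 84 90 95
188 183 183 182 186 96 71 70 68 67 66 65 181 174 96 83 84 96
192 184 183 184 184 95 68 70 72 71 69 69 183 172 90 82 82 96
196 184 183 184 186 91 67 71 69 68 70 73 179 174 102 126 125 128
200 186 184 184 183 173 141 9
[... 418 characters left out ...]
58 216 220 221 220 222 221 219 162 162 161 165 167 160
228 222 220 224 223 220 221 220 221 220 221 219 179 142 145 154 153 146
232 221 222 222 223 221 220 220 220 222 220 220 218 131 133 141 143 136
236 221 221 220 220 222 219 221 220 220 220 219 200 136 138 137 144 152
240 223 221 222 219 221 219 220 220 220 221 213 151 147 138 135 144 165
244 222 221 221 222 220 220 219 219 222 213 137 133 147 133 130 127 151
248 222 221 221 220 219 221 221 213 183 138 140 137 139 137 140 133 148
252 220 222 222 174 170 153 146 140 145 142 139 133 128 139 137 139 139
256 189 152 156 157 166 156 147 147 157 134 131 131 133 121 108 109 98
260 149 148 149 150 159 157 153 150 151 145 139 133 141 175 165 138 97
```

The knob seems about 10 mm nearer the robot than when fully raised. I'll move the arm clear and compare with the first top picture.

Emit:
jog_arm([
  {"gripper": 0.6, "offset": [0, 0.02, -0.02], "rotation": [0, 0, 0]},
  {"gripper": 0.6, "offset": [-0.01, 0.04, 0], "rotation": [0, 0, 0]},
  {"gripper": 0.6, "offset": [-0.02, 0.04, 0], "rotation": [0, 0, 0]},
  {"gripper": 0.6, "offset": [-0.02, 0.04, 0], "rotation": [0, 0, 0]},
  {"gripper": 0.6, "offset": [-0.02, 0.04, 0], "rotation": [0, 0, 0]},
  {"gripper": 0.6, "offset": [-0.03, 0.04, 0], "rotation": [0, 0, 0]},
  {"gripper": 0.6, "offset": [-0.03, 0.03, 0], "rotation": [0, 0, 0]},
  {"gripper": 0.6, "offset": [0, 0, 0], "rotation": [0, 0, 0]},
  {"gripper": 0.6, "offset": [0, 0, 0], "rotation": [0, 0, 0]},
])

```text
clock: 70.35
position: [0.2462, -0.5799, 0.2264]
ee_rot: [1.0, -0.001, -0.001, -0.001]
ft_force: [0.7, 1.1, -1.0]
grip_width: 0.6
grasp_force: 0.0
```

```bash
python3 - <<'E'
from h import *
obs();t=imaging.camera('top');s=imaging.camera('scene');a=cv2.imread('pics/top0.png');b=cv2.imread('pics/scene0.png')
for im in(a,t):
  g=im.max(2)
  for r in range(238,276,2):print(r,''.join('#' if v<60 else '+' if v<110 else '.' for v in g[r,352:418]))
for im in(b,s):
  g=im.max(2)
  for r in range(160,220,3):print(r,''.join('#' if v<60 else '+' if v<110 else '.' for v in g[r,325:395]))
E
```

```text
t 70.35 p [ 0.2462 -0.5799  0.2264] yaw x -0.06 z [-0.002  0.001 -1.   ] w 0.6 F [ 0.7  1.1 -1. ] q [ 0.62  0.38  0.64  1.45 -0.22  1.38 -0.31]
238 ..................................................................
240 ..................................................................
242 ..................................................................
244 ..................................................................
246 .....................................................+............
248 ...............................................+++++##++++++......
250 .............................................+##########+++.......
252 .........................................++++###########++........
254 .........................................++..+#########+..........
256 .....................................................++...........
258 ......+...........++++...............................++...........
260 ................+######+.............................++...........
262 ...............+########+.............................++..........
264 ................+######+.....
[... 4041 characters left out ...]
.........................
193 ...........................++#++......................................
196 ..........................+######.....................................
199 ......................................................................
202 ......................................................................
205 ......................................................................
208 ......................................................................
211 ......................................................................
214 ......................................................................
217 ......................................................................
```

The knob is about 9 mm short of its raised rest, near upright. I'll nudge it from the −x side with shut fingers until it seats.

Emit:
jog_arm([
  {"gripper": 0, "offset": [0.02, -0.04, 0], "rotation": [0, 0, 0]},
  {"gripper": 0, "offset": [0.02, -0.04, 0], "rotation": [0, 0, 0]},
  {"gripper": 0, "offset": [0.02, -0.04, 0], "rotation": [0, 0, 0]},
  {"gripper": 0, "offset": [0.02, -0.04, 0], "rotation": [0, 0, 0]},
  {"gripper": 0, "offset": [0.018, -0.04, 0], "rotation": [0, 0, 0]},
  {"gripper": 0, "offset": [0, -0.04, 0], "rotation": [0, 0, 0]},
  {"gripper": 0, "offset": [0, -0.011, 0], "rotation": [0, 0, 0]},
  {"gripper": 0, "offset": [0, 0, 0.04], "rotation": [0, 0, 0]},
  {"gripper": 0, "offset": [0, 0, 0.04], "rotation": [0, 0, 0]},
  {"gripper": 0, "offset": [0, 0, 0.04], "rotation": [0, 0, 0]},
  {"gripper": 0, "offset": [0, 0, 0.02], "rotation": [0, 0, 0]},
  {"gripper": 0, "offset": [0, 0, 0], "rotation": [0, 0, 0]},
  {"gripper": 0, "offset": [0.004, 0, 0], "rotation": [0, 0, 0]},
  {"gripper": 0, "offset": [0.004, 0, 0], "rotation": [0, 0, 0]},
  {"gripper": 0, "offset": [0.004, 0, 0], "rotation": [0, 0, 0]},
  {"gripper": 0, "offset": [0.004, 0, 0], "rotation": [0, 0, 0]},
  {"gripper": 0, "offset": [0.004, 0, 0], "rotation": [0, 0, 0]},
  {"gripper": 0, "offset": [0, 0, 0], "rotation": [0, 0, 0]},
])

```text
clock: 72.25
position: [0.3656, -0.3283, 0.0878]
ee_rot: [1.0, 0.001, 0.0, 0.0]
ft_force: [-0.7, 0.6, 0.9]
grip_width: -0.004
grasp_force: 0.0
```

```bash
cat > kt.py <<'E'
from h import *
obs()
for n,r0,c in(('top',(242,264,2),(352,418)),('scene',(163,182,3),(345,395))):
  g=imaging.camera(n).max(2)
  for r in range(*r0):print(r,''.join('#' if v<60 else '+' if v<110 else '.' for v in g[r,c[0]:c[1]]))
E
python3 kt.py
```

```text
t 72.25 p [ 0.3656 -0.3283  0.0878] yaw x 0.1 z [ 0. -0. -1.] w -0.004 F [-0.7  0.6  0.9] q [ 0.2   0.15  0.48  1.98 -0.08  1.03 -0.86]
242 ..................................................................
244 ..................................................................
246 ..................................................................
248 ..............................................................+++.
250 .....................................................++..+++##++..
252 .........................................++++....++++++#####+++...
254 .........................................+++++#############++.....
256 .........................................++++#############++......
258 ..................++++....................+++#############+.......
260 ................+######+.................++##############+........
262 ...............+########+........++++##++++##############+........
163 ++++++++++++++++###############...................
166 +++++++++++++......+#######+++...........+++++++++
169 +++++++++.......++########+............+++..++++..
172 ++++#+.........+#########+..............++++.+++++
175 #+...................+++#+...........+++++++++++++
178 ......................................++++++++++++
181 ..............................................++++
```

Emit:
jog_arm([
  {"gripper": 0, "offset": [0.003, 0, 0.003], "rotation": [0, 0, 0]},
  {"gripper": 0, "offset": [0.003, 0, 0], "rotation": [0, 0, 0]},
  {"gripper": 0, "offset": [0.003, 0, 0], "rotation": [0, 0, 0]},
  {"gripper": 0, "offset": [0.002, 0, 0], "rotation": [0, 0, 0]},
  {"gripper": 0, "offset": [0, 0, 0], "rotation": [0, 0, 0]},
])

```text
clock: 72.85
position: [0.3763, -0.3283, 0.0846]
ee_rot: [1.0, 0.001, 0.0, 0.0]
ft_force: [0.6, -0.4, 0.1]
grip_width: 0.002
grasp_force: 0.0
```

```bash
python3 kt.py
```

```text
t 72.85 p [ 0.3763 -0.3283  0.0846] yaw x 0.08 z [ 0. -0. -1.] w 0.002 F [ 0.6 -0.4  0.1] q [ 0.19  0.18  0.47  1.96 -0.09  1.02 -0.86]
242 ..................................................................
244 ...........................................................++++...
246 .....................................................++++###+.....
248 ...............................................++++########+......
250 .............................................+############++......
252 .........................................+###############++.......
254 .........................................+##+###########++........
256 ................................+++++++..+##############+.........
258 ..................++++..........++.++++..++++++#########+.........
260 ................+######+......................++########+.........
262 ...............+########+....................+++########+.........
163 +++++++++++++##############+......................
166 +++++++++++++..+########++................+++++++.
169 +++++++++....+########+................++..+++++..
172 ++++#+.......+##++####+.................+++..+++++
175 #+..................++...............+++++++++++++
178 ......................................++++++++++++
181 .........................................++...++++
```

Emit:
jog_arm([
  {"gripper": 0, "offset": [0.002, 0, 0], "rotation": [0, 0, 0]},
  {"gripper": 0, "offset": [0.001, 0, 0], "rotation": [0, 0, 0]},
  {"gripper": 0, "offset": [0, 0, 0], "rotation": [0, 0, 0]},
])

```text
clock: 73.25
position: [0.3782, -0.3284, 0.0845]
ee_rot: [1.0, 0.0, -0.001, -0.0]
ft_force: [-5.0, -0.1, 3.0]
grip_width: -0.001
grasp_force: 2.4
```

Emit:
jog_arm([
  {"gripper": 0, "offset": [-0.005, 0, 0], "rotation": [0, 0, 0]},
  {"gripper": 0, "offset": [-0.02, 0, 0], "rotation": [0, 0, 0]},
  {"gripper": 0, "offset": [-0.01, 0, -0.02], "rotation": [0, 0, 0]},
  {"gripper": 0, "offset": [0, 0, -0.04], "rotation": [0, 0, 0]},
  {"gripper": 0, "offset": [0, 0, -0.04], "rotation": [0, 0, 0]},
  {"gripper": 0, "offset": [0, 0.02, -0.04], "rotation": [0, 0, 0]},
  {"gripper": 0, "offset": [-0.02, 0.04, 0], "rotation": [0, 0, 0]},
  {"gripper": 0, "offset": [-0.02, 0.04, 0], "rotation": [0, 0, 0]},
  {"gripper": 0, "offset": [-0.02, 0.04, 0], "rotation": [0, 0, 0]},
  {"gripper": 0, "offset": [-0.02, 0.04, 0], "rotation": [0, 0, 0]},
  {"gripper": 0, "offset": [-0.02, 0.04, 0], "rotation": [0, 0, 0]},
  {"gripper": 0, "offset": [0, 0.03, 0], "rotation": [0, 0, 0]},
  {"gripper": 0, "offset": [0, 0, 0], "rotation": [0, 0, 0]},
  {"gripper": 0, "offset": [0, 0, 0], "rotation": [0, 0, 0]},
])

```text
clock: 74.65
position: [0.2439, -0.5786, 0.2241]
ee_rot: [1.0, 0.0, -0.0, -0.0]
ft_force: [0.8, 1.2, 0.5]
grip_width: 0.005
grasp_force: 0.0
```

```bash
python3 kt.py; python3 - <<'E'
import cv2
from h import *
t=imaging.camera('top');cv2.imwrite('pics/tend.png',t)
for n in('top0','tend'):
  g=cv2.imread(f'pics/{n}.png').max(2)
  for r in list(range(136,156,2))+list(range(242,262,2)):print(r,*g[r,190:226:2])
E
```

```text
t 74.65 p [ 0.2439 -0.5786  0.2241] yaw x 0.02 z [-0.001  0.    -1.   ] w 0.005 F [0.8 1.2 0.5] q [ 0.58  0.38  0.7   1.47 -0.25  1.38 -0.29]
242 ..................................................................
244 ..................................................................
246 ..................................................................
248 ...............................................+++++##++++++......
250 .............................................+##########+++.......
252 ..........................................+++###########++........
254 ..........................................+..+#########+..........
256 .....................................................++...........
258 ..................++++...............................++...........
260 ................+######+..............................+...........
262 ...............+########+.............................++..........
163 +++++++++++++++++.................................
166 +++++++++++++...++................................
169 ++++++++++..+######+..............................
172 ++++#+..
[... 2404 characters left out ...]
 146 136 120 113 116 118 150 166
244 165 168 197 200 205 240 210 107 75 111 139 131 123 122 113 117 150 168
246 160 162 195 201 232 253 225 107 72 85 123 140 141 124 117 114 148 167
248 161 160 196 204 246 252 176 114 83 77 90 135 145 127 121 109 120 152
250 156 160 175 156 249 251 156 117 88 68 81 138 177 128 122 102 110 136
252 157 148 141 134 239 254 200 103 68 67 96 158 225 123 119 105 144 177
254 168 164 184 194 238 253 194 104 67 91 134 145 157 120 112 103 150 182
256 176 177 193 205 213 246 186 103 74 132 142 131 118 119 103 109 178 186
258 178 174 198 205 203 204 148 101 75 133 147 165 144 115 128 138 188 189
260 166 166 197 204 203 202 167 130 144 216 214 182 189 187 198 197 191 186
```

The lever now looks the same as at its raised start, both bars lie along the tray, and the rolls are in the cups. I'll hand in.

```bash
python3 -c "
from workcell import workorder
print(workorder.hand_in())"
```

```text
the job is handed in; nothing more can be done
None
```

The job is handed in at about 75 s. All three rolls lie in their cups, both screws were backed to the stop, let go to drop and turned forward to a felt stop, and the tape-break stop was tested with its lever back up and resting. Two slips on the way: roll 1 fell from the grip once and was re-laid, and the lever needed a second nudge to seat.

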